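# Sort the jars back into their holders

### The job

Tidy the counter by putting each jar back where its kind belongs: the two tall spice jars in the bays of the light wooden spice rack, the two short craft paint jars in the round wells of the brown wooden stand, and the dark-filled shaker that stands among them in the free bay of the white cruet tray, beside its mate, which stays in its bay. Only one goes in each bay or well, standing upright on its floor; do not tip any of them over on the way.

Things in the scene. Friction and masses are not known exactly. Their poses are not given: they have to be found in the camera images.
- spice_black_cap: spice jar, the tall clear-glass kind, with a black cap (green print on its top); 44 mm diameter, 105 mm tall, glass body to 96 mm at 42 mm diameter or a little more; about 0.11 kg. Loose and upright; origin at the centre of its underside, z up; round, so its yaw means nothing.
- spice_white_cap: spice jar, the tall clear-glass kind, with a whitish cap; 44 mm diameter, 109 mm tall; about 0.11 kg. Loose and upright; origin at the centre of its underside, z up; round, so its yaw means nothing.
- craft_jar_brown: short craft paint jar, brown with a dark screw cap; body 45 mm diameter up to 56 mm, cap 37 mm diameter, 74 mm tall in all; about 0.13 kg. Loose and upright; origin at the centre of its underside, z up; round, so its yaw means nothing.
- craft_jar_blue: short craft paint jar, blue with a red screw cap; body 49 mm diameter up to 63 mm, cap 40 mm diameter, 81 mm tall in all; about 0.12 kg. Loose and upright; origin at the centre of its underside, z up; round, so its yaw means nothing.
- shaker_dark: table shaker with a domed grey top and dark filling; 44 mm diameter, 90 mm tall, body to 74 mm and then the narrower 34 mm dome; about 0.1 kg; it stands in the loose row with the jars (a similar shaker far off at the right end of the counter is not part of the job). Loose and upright; origin at the centre of its underside, z up; round, so its yaw means nothing.
- shaker_white: the mate of the other shaker, same shape and size but with white filling; it already stands in one bay of the cruet tray (the bay at +y in the tray's frame) and stays there. Loose and upright; origin at the centre of its underside, z up; round, so its yaw means nothing.
- spice_rack: spice rack of light wood, fixed: 78 mm (its x) by 150 mm (its y), walls 45 mm high, with two square bays 66 mm wide side by side; bay centres at y = +36 and -36 mm in its frame; floor of the bays at 6 mm. Origin under its centre at counter level.
- craft_stand: craft-jar stand, fixed: a solid brown wooden block 92 mm (its x) by 166 mm (its y), 30 mm high, with two round wells of 68 mm diameter; well centres at y = +39 and -39 mm in its frame; floor of the wells at 6 mm. Origin under its centre at counter level.
- cruet_tray: cruet tray of white glazed ceramic, fixed: 82 mm (its x) by 158 mm (its y), a low rim 14 mm high and a rib of the same height across the middle make two bays, each about 70 mm square; bay centres at y = +38 mm (taken by the white-filled shaker) and -38 mm (free) in its frame; floor of the bays at 6 mm. Origin under its centre at counter level.
Things that resemble listed ones, but are neither listed nor needed, are in the scene too. Of the things like the craft_jar_blue, leave any that is yellow; of the rest the larger one is meant. Leave any yellow look-alike of the shaker_dark alone.

How it is judged:
By the outcome, as a careful person would: the job done as asked, in the order asked, and still so for the second after the job is handed in, with the robot touching nothing.
It also fails if it takes over 128 s, if anything falls off the work surface, if the arm or the gripper's body presses on something with over 40 N, if the wrist force passes 120 N, or if a joint passes its speed limit or range.

### The arm

A 6-joint arm with a two-finger parallel gripper is mounted at the origin on a cart in front of the work surface, level with it; the furniture and walls round the work are solid. World frame = base frame: x ahead of the robot, y to its left, z up, the work surface at z = 0. Lengths are in mm, angles in rad, forces in N, time in s.
With the tool pointing down it reaches from about 275 to 750 mm from the base axis. Payload 10.2 kg.
Tool frame: the origin (TCP) lies between the finger pads; the fingertips stand 19 mm ahead of it and the grasp point (between the pads) is the TCP; z points along the fingers, y is the direction in which the jaws open and shut (so a half turn about z gives the same grasp; the last joint's range is limited). The gripper opens to 88 mm and grips with 3 to 60 N. Pads are 18 mm wide; open, the fingers measure 123 mm over their backs; the gripper's body (75 mm by 187 mm) begins 45 mm behind the grasp point.
Start: joints at [-1.487, 0.313, 1.498, -0, 1.331, -0.223], TCP at [158.542, -500.495, 257.72] pointing down, gripper open.
Joint ranges: [-2.94, 2.94], [-0.97, 2.17], [0.19, 2.56], [-1.23, 4.37], [0.02, 3.11], [-2.88, 2.88]. Speed limits (rad/s): [2.39, 2.39, 3.01, 3.14, 3.14, 3.14].

### API

Orientations are given as a unit quaternion [x, y, z, w].
In Python, from workcell import ctrl, optics gives the robot as it stands.
- The arm moves only by the tool apply_moves, never from a script. Its arguments are lists of equal length, an entry for each row: "delta_pos": the shift along the tool's x, y, z in mm, a list of three; "yaw": the turn about the tool's z in rad; "jaw": the finger opening in mm, from 0 to 88.1. In form: {"delta_pos": [[x, y, z], ...], "yaw": [yaw, ...], "jaw": [jaw, ...]}. A call has 1 to 12 rows; each row shifts and turns the pose as measured when the row begins, along the tool's axes as they then stand; what a row does not reach is not made up. A row lasts 1/12 s, in which the tool goes at most 41.7 mm and 7.16 degrees, less where a joint would pass 70% of its speed; a pose out of reach is approached as far as the arm can. A call with a gripper value outside its range is refused whole. The fingers move at their own pace and stop on an object; the grip force is fixed at half the most. Time passes only in rows, so rows that do not move let the fingers close. It gives the time, the measured TCP pose, the force and the opening at its end, in the units of the state.
- ctrl.state(): the state, without advancing time (a new reading comes with each control period).
- optics.capture(name): name is "side" or "top" or "wrist"; returns the picture (420x560x3 uint8, blue, green, red); there is no depth.
- optics.calibration(name): a dict with "mtx" (3x3 intrinsics, pixels), "distortion" ([k1, k2, p1, p2, k3] as OpenCV has them; the pictures are not rectified), "world_to_cam" (4x4, takes a point from world to camera coordinates). Camera axes: x right, y down, z forward; pixel columns grow to the right and rows downward; lengths in mm; the calibration is good to about 2 mm. A picture is of the moment at which its call begins: read the wrist's pose just before it. calibration takes no time and is no camera call; for the wrist camera it gives the pose at the moment of the call.
- ctrl.close_job(): hands the job in, once; it reports no verdict.
The state is a dict: "time_s": time; "joints": joint angles; "joint_vel": joint speeds; "tau": joint torques, N m; "ee_pos": TCP position; "eef_rot": TCP orientation; "wrist_force": force on the tool from outside, world axes, zero at the start; "torque": the same for the moment, N m; "gripper_width": finger opening in mm.
Only numpy, scipy, OpenCV 4.12 (cv2) and the standard library are available. Lean on these libraries where they do the work, as an engineer would, in place of code of your own. Each camera call takes 0.05 s, during which the arm holds its last target. There are 200 camera calls.

## Working session

There is one attempt and no reset: what is moved stays moved. The work goes in short steps, Python scripts to look and compute and a tool call to move; the robot and the scene stay as the last step left them, time stands still between calls to the robot, and variables do not carry over. Pictures are saved under pics/ and viewed, about 12 in all and at most 16, crops included, and the job is handed in when it is done.

Besides the shell and the picture viewer there is one more tool, called after "Emit:" by a JSON object that holds its "fn" and its "kwargs", one argument or row to a line. apply_moves: Moves the arm, as the interface text tells. Its arguments: {"type":"object","properties":{"delta_pos":{"type":"array"},"yaw":{"type":"array"},"jaw":{"type":"array"}},"required":["delta_pos","yaw","jaw"]}

```bash
mkdir -p pics
cat > h.py <<'E'
import cv2,numpy as np
from workcell import ctrl,optics
def cal(n):
    c=optics.calibration(n);return np.array(c["mtx"],float),np.array(c["distortion"],float),np.array(c["world_to_cam"],float)
def ray(c,p):
    K,d,T=c;u=cv2.undistortPoints(np.array([[p]],float),K,d)[0,0]
    R=T[:3,:3];o=-R.T@T[:3,3];return o,R.T@np.array([u[0],u[1],1])
def onz(c,p,z):
    o,d=ray(c,p);return o+d*(z-o[2])/d[2]
def proj(c,P):
    K,d,T=c;return cv2.projectPoints(np.array(P,float).reshape(-1,1,3),T[:3,:3],T[:3,3],K,d)[0][:,0]
def tri(c1,p1,c2,p2):
    o1,d1=ray(c1,p1);o2,d2=ray(c2,p2)
    s=np.linalg.lstsq(np.c_[d1,-d2],o2-o1,rcond=None)[0]
    a=o1+s[0]*d1;b=o2+s[1]*d2;return (a+b)/2,np.linalg.norm(a-b)
E
python3 - <<'E'
from h import *
s=ctrl.state();print(s)
for n in("top","side"):
    i=optics.capture(n);cv2.imwrite(f"pics/{n}0.png",i)
    c=cal(n);o,d=ray(c,(280,210));print(n,o,d,c[0][0,0])
E
```

```text
{'time_s': 0.0, 'joints': array([-1.48743031e+00,  3.13406542e-01,  1.49842828e+00, -2.87255870e-06,
        1.33098239e+00, -2.23393982e-01]), 'joint_vel': array([ 0.0012765 ,  0.00052126,  0.00046363,  0.0004926 , -0.00048725,
       -0.0008946 ]), 'tau': array([ 4.07752441e-04, -4.02210295e+01, -2.52266353e+01,  6.94463099e-02,
        3.53917095e-02, -1.00963121e-04]), 'ee_pos': array([ 158.50710873, -500.27042644,  257.18660274]), 'eef_rot': array([ 9.88260092e-01,  1.52779629e-01,  4.14414331e-05, -6.10875182e-04]), 'wrist_force': array([ 0.02330477, -0.40307047, -0.57440321]), 'torque': array([0.00254029, 0.00441026, 0.03682281]), 'gripper_width': 88.12305123285863}
top [ 399.18772198  -94.69560399 1307.58694787] [ 0.07126992  0.00637371 -0.9974488 ] 485.7513509207007
side [ 99.41354626 795.48081777 683.59194924] [ 0.3342687  -0.76937409 -0.54444801] 454.8289110213404
```

View pics/top0.png

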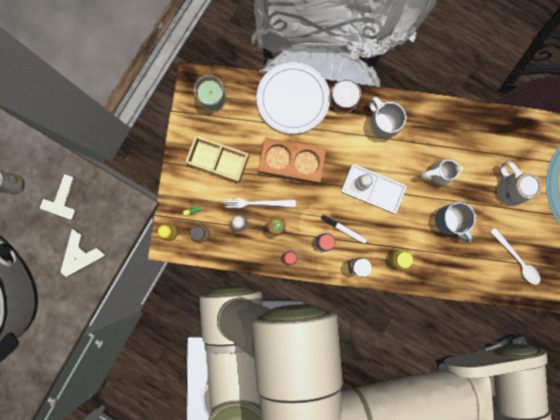

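View pics/side0.png

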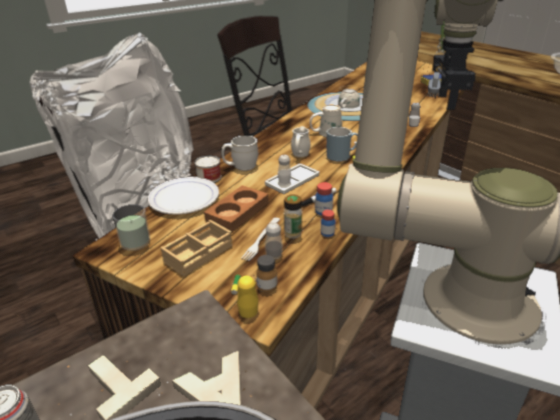

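Run:
```python
from h import *
t=cv2.imread("pics/top0.png");s=cv2.imread("pics/side0.png")
a=cv2.resize(t[130:290,150:420],(800,474),interpolation=cv2.INTER_CUBIC)
cv2.imwrite("pics/c1.png",a)
b=cv2.resize(s[130:330,150:380],(690,600),interpolation=cv2.INTER_CUBIC)
cv2.imwrite("pics/c2.png",b)
```

```text
(no output)
```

View pics/c1.png

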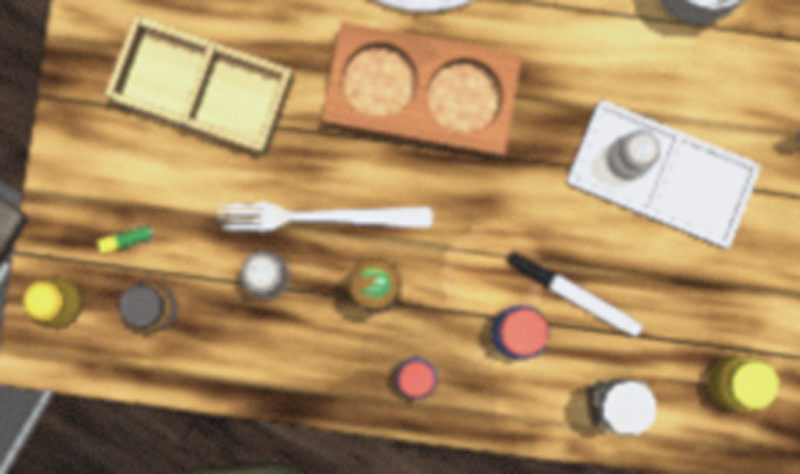

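View pics/c2.png

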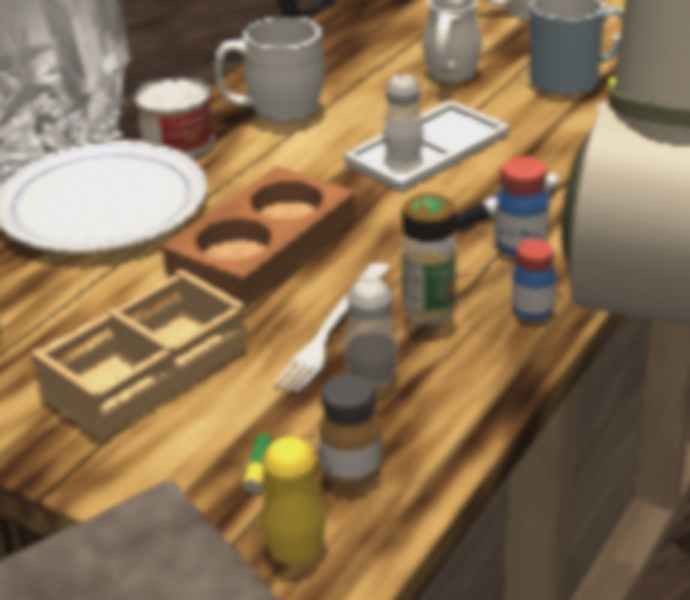

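Run:
```python
from h import *
T=cal("top");S=cal("side")
ft=lambda p:(150+(p[0]+.5)/2.963-.5,130+(p[1]+.5)/2.963-.5)
fs=lambda p:(150+(p[0]+.5)/3-.5,130+(p[1]+.5)/3-.5)
np.set_printoptions(precision=1,suppress=True)
for n,a,b,z in[("brown",(141,306),(349,390),74),("dark",(263,273),(370,286),88),("black",(375,282),(429,212),105),("blue",(523,332),(524,170),81),("whiteshaker",(642,146),(403,84),94),("smallblue",(416,379),(535,249),0)]:
    P,e=tri(T,ft(a),S,fs(b));print(n,P,e,onz(T,ft(a),z))
for q in [("white",(629,408),109),("yel",(754,385),81),("yelsh",(44,300),88)]:print(q[0],onz(T,ft(q[1]),q[2]))
for n,A,B,z,h in[("rack",[(138,20),(292,72),(263,153),(108,97)],[(38,355),(182,273),(245,310),(98,405)],45,36),
 ("stand",[(343,23),(522,58),(505,153),(322,122)],[(168,240),(282,170),(355,200),(240,265)],30,39),
 ("tray",[(603,101),(759,168),(731,247),(568,183)],[(347,155),(450,103),(507,128),(402,178)],14,38)]:
    Q=np.array([tri(T,ft(a),S,fs(b))[0] for a,b in zip(A,B)])
    G=np.array([onz(T,ft(a),z) for a in A])
    c=G.mean(0);u=(G[0]+G[3]-G[1]-G[2])[:2];u/=np.linalg.norm(u)
    print(n,"tri c",Q.mean(0),"z",Q[:,2],"plane c",c,"len",np.linalg.norm(G[0]-G[1]),np.linalg.norm(G[0]-G[3]),"yaw",np.degrees(np.arctan2(-u[0],u[1])),"bays+",c[:2]+h*u,"-",c[:2]-h*u)
# well centres directly
print(onz(T,ft((380,80)),18),onz(T,ft((465,95)),18))
```

```text
brown [426.7 123.2  75. ] 1.6189072289775823 [427.4 123.7  74. ]
dark [455.8  17.5  87.7] 0.303283489789387 [455.9  17.5  88. ]
black [446.8 -78.4 101. ] 3.28332926645204 [448.2 -77.9 105. ]
blue [ 406.2 -204.1   81. ] 2.383737537913306 [ 407.4 -203.8   81. ]
whiteshaker [ 564.2 -305.6   89.8] 4.313834279859585 [ 565.7 -304.1   94. ]
smallblue [ 365.8 -113.4   63.1] 1.5159452317327493 [ 364.9 -114.2    0. ]
white [ 344.6 -289.4  109. ]
yel [ 363.1 -401.2   81. ]
yelsh [431.5 204.8  88. ]
rack tri c [625.   80.5  39.8] z [42.3 42.  40.  34.8] plane c [624.7  80.   45. ] len 146.48747213917125 74.2787808445599 yaw -19.166177546139547 bays+ [636.5 114. ] - [612.9  46. ]
stand tri c [ 623.4 -119.6   32.2] z [37.2 27.2 20.6 43.9] plane c [ 625.  -118.7   30. ] len 164.3133582611533 92.08722527067516 yaw -10.147819626098464 bays+ [631.9 -80.3] - [ 618.1 -157.1]
tray tri c [ 550.2 -339.5   13.3] z [11.5 12.9  9.6 19. ] plane c [ 550.7 -339.    14. ] len 154.19939398550733 81.7964388893447 yaw -22.07038253182486 bays+ [ 565.  -303.8] - [ 536.4 -374.2]
[634.9 -79.9  18. ] [ 621.6 -157.    18. ]
```

The scene is clear, and the triangulated heights agree with the text.

Look-alikes, as top-view pixels:
- **Blue jar:** large blue with red cap at (326,242) is the one meant. The small blue at (290,258) and the yellow at (403,259) stay.
- **Dark shaker:** grey top at (238,222) is the one meant. The yellow at (165,231) and the mates at (365,180) and far right (525,187) stay.
- **Spice jars:** black cap with green print at (277,226) and white cap at (361,267).
- **Brown jar:** (198,233).

The crops confirm these choices. I'll first turn the tool so its y axis lies along world +x and its x axis along world +y.

Emit:
{"fn": "apply_moves", "kwargs": {
  "delta_pos": [
    [0, 0, 0],
    [0, 0, 0],
    [0, 0, 0],
    [0, 0, 0],
    [0, 0, 0],
    [0, 0, 0],
    [0, 0, 0],
    [0, 0, 0],
    [0, 0, 0],
    [0, 0, 0],
    [0, 0, 0],
    [0, 0, 0]
  ],
  "yaw": [-0.115, -0.115, -0.115, -0.115, -0.115, -0.115, -0.115, -0.115, -0.115, -0.115, -0.115, 0],
  "jaw": [88, 88, 88, 88, 88, 88, 88, 88, 88, 88, 88, 88]
}}

```text
time_s: 1.1
ee_pos: [158.4, -498.6, 253.1]
eef_rot: [0.684, 0.729, 0.004, -0.004]
wrist_force: [-0.4, -0.6, -0.2]
gripper_width: 88.2
```

Emit:
{"fn": "apply_moves", "kwargs": {
  "delta_pos": [
    [33, 23, 0],
    [33, 23, 0],
    [33, 23, 0],
    [33, 23, 0],
    [33, 23, 0],
    [33, 23, 0],
    [33, 23, 0],
    [33, 23, 0],
    [33, 23, 0],
    [33, 23, 0],
    [33, 23, 0],
    [33, 23, 0]
  ],
  "yaw": [0.06, 0, 0, 0, 0, 0, 0, 0, 0, 0, 0, 0],
  "jaw": [88, 88, 88, 88, 88, 88, 88, 88, 88, 88, 88, 88]
}}

```text
time_s: 2.1
ee_pos: [445.5, -96.2, 255.1]
eef_rot: [0.728, 0.685, 0.004, -0.005]
wrist_force: [0.4, -0.7, -0.3]
gripper_width: 87.9
```

```bash
cat > wc.py <<'E'
import sys
from h import *
s=ctrl.state();c=cal("wrist");i=optics.capture("wrist");n=sys.argv[1]
cv2.imwrite(f"pics/{n}.png",i);q=s["eef_rot"];print(s["time_s"],s["ee_pos"],"yaw(y-axis deg)",np.degrees(np.arctan2(2*q[0]*q[1],2*q[0]**2-1))-90,c[2],s["joints"])
np.save(f"pics/{n}.npy",c[2])
E
python3 wc.py w1
```

```text
2.1 [445.54070116 -96.19242012 255.10657679] yaw(y-axis deg) -3.487869463392414 [[ 9.98154995e-01 -6.07086378e-02 -1.03344958e-03 -4.50016708e+02]
 [-5.75718755e-02 -9.51714316e-01  3.01538289e-01 -1.04553788e+02]
 [-1.92895276e-02 -3.00922452e-01 -9.53453508e-01  3.68316028e+02]
 [ 0.00000000e+00  0.00000000e+00  0.00000000e+00  1.00000000e+00]] [-0.476297    0.16391148  1.69504165  0.0113267   1.28961165 -0.41856163]
```

View pics/w1.png

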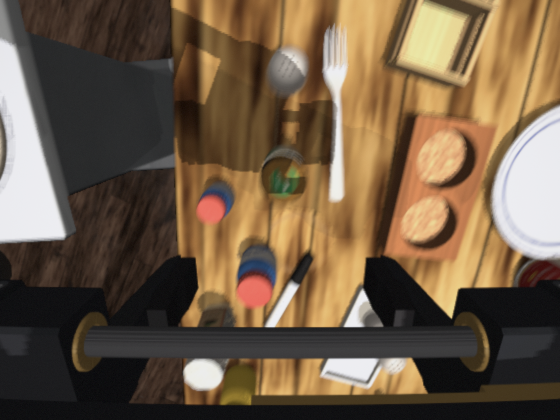

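Run:
```python
from h import *
np.set_printoptions(precision=1,suppress=True)
K,d,_=cal("wrist");W=(K,d,np.load("pics/w1.npy"));T=cal("top")
ft=lambda p:(150+(p[0]+.5)/2.963-.5,130+(p[1]+.5)/2.963-.5)
for n,w,t,z in[("black",(284,182),(375,282),105),("white",(204,372),(629,408),109),("blue",(255,290),(523,332),81),("dark",(292,62),(263,273),88)]:
    print(n,onz(W,w,z),*tri(W,w,T,ft(t)))
for p in[(442,157),(428,220)]:print(onz(W,p,6))
i=cv2.imread("pics/w1.png");print(ctrl.state()["ee_pos"],ctrl.state()["joints"])
```

```text
black [449.8 -75.3 105. ] [449.2 -77.8  92.7] 1.101230680886162
white [ 349.4 -282.2  109. ] [ 345.  -291.4   99.3] 1.7408518488595646
blue [ 411.2 -198.8   81. ] [ 408.6 -205.    70.2] 2.386400289430025
dark [462.7  25.9  88. ] [452.5   3.8 240.5] 7.4537602466199555
[641.4 -77.    6. ]
[ 630.6 -156.7    6. ]
[448.3 -91.1 255.1] [-0.5  0.2  1.7  0.   1.3 -0.4]
```

Emit:
{"fn": "apply_moves", "kwargs": {
  "delta_pos": [
    [13, 0, 0],
    [0, 0, 25],
    [0, 0, 25],
    [0, 0, 25],
    [0, 0, 20],
    [0, 0, 0],
    [0, 0, 0]
  ],
  "yaw": [-0.06, 0, 0, 0, 0, 0, 0],
  "jaw": [88, 88, 88, 88, 88, 88, 88]
}}

```text
time_s: 2.73
ee_pos: [451.2, -70.9, 157.2]
eef_rot: [0.71, 0.704, 0.006, -0.005]
wrist_force: [-1.2, -0.2, -0.0]
gripper_width: 88.0
```

Emit:
{"fn": "apply_moves", "kwargs": {
  "delta_pos": [
    [-7, -3, 0],
    [0, 0, 20],
    [0, 0, 20],
    [0, 0, 20],
    [0, 0, 18],
    [0, 0, 5],
    [0, 0, 0],
    [0, 0, 0],
    [0, 0, 0],
    [0, 0, 0],
    [0, 0, 0]
  ],
  "yaw": [0, 0, 0, 0, 0, 0, 0, 0, 0, 0, 0],
  "jaw": [88, 88, 88, 88, 88, 88, 36, 36, 36, 36, 36]
}}

```text
time_s: 3.65
ee_pos: [454.3, -84.3, 84.4]
eef_rot: [0.714, 0.7, 0.01, 0.006]
wrist_force: [-0.9, -0.5, 0.2]
gripper_width: 57.0
```

Emit:
{"fn": "apply_moves", "kwargs": {
  "delta_pos": [
    [6, -5, 0],
    [0, 0, 7],
    [0, 0, 5],
    [0, 0, 0],
    [0, 0, 0]
  ],
  "yaw": [0, 0, 0, 0, 0],
  "jaw": [82, 82, 82, 82, 82]
}}

```text
time_s: 4.07
ee_pos: [449.6, -77.4, 72.3]
eef_rot: [0.713, 0.701, 0.01, 0.007]
wrist_force: [1.0, -0.0, -0.5]
gripper_width: 81.6
```

```bash
cat > st.py <<'E'
from h import *
from scipy.spatial.transform import Rotation as R
np.set_printoptions(precision=3,suppress=True)
s=ctrl.state();m=R.from_quat(s["eef_rot"]).as_matrix()
print(s["time_s"],s["ee_pos"],"toolz",m[:,2],"yawdeg",np.degrees(np.arctan2(m[1,1],m[0,1])),"w",s["gripper_width"],"F",s["wrist_force"],"j",s["joints"],"dj",s["joint_vel"])
E
python3 st.py; sleep 0.2; python3 st.py
```

```text
4.0667 [449.555 -77.408  72.33 ] toolz [ 0.025  0.003 -1.   ] yawdeg -1.0504561880473622 w 81.62856047007135 F [ 1.046 -0.026 -0.474] j [-0.435  0.41   1.923  0.019  0.788 -0.43 ] dj [ 0.002  0.012  0.009 -0.001 -0.008  0.001]
4.0667 [449.555 -77.408  72.33 ] toolz [ 0.025  0.003 -1.   ] yawdeg -1.0504561880473622 w 81.62856047007135 F [ 1.046 -0.026 -0.474] j [-0.435  0.41   1.923  0.019  0.788 -0.43 ] dj [ 0.002  0.012  0.009 -0.001 -0.008  0.001]
```

Emit:
{"fn": "apply_moves", "kwargs": {
  "delta_pos": [
    [0, 0, 0],
    [0, 0, 0],
    [0, 0, 0],
    [0, 0, 0],
    [0, 0, 0],
    [0, 0, 0],
    [0, 0, 0],
    [0, 0, 0],
    [0, 0, 0]
  ],
  "yaw": [0, 0, 0, 0, 0, 0, 0, 0, 0],
  "jaw": [36, 36, 36, 36, 36, 36, 36, 36, 36]
}}

```text
time_s: 4.82
ee_pos: [449.4, -77.5, 72.2]
eef_rot: [0.713, 0.701, 0.01, 0.007]
wrist_force: [0.6, 0.8, -0.5]
gripper_width: 42.6
```

Emit:
{"fn": "apply_moves", "kwargs": {
  "delta_pos": [
    [0, 0, -15],
    [0, 0, -20],
    [0, 0, -20],
    [0, 0, -20],
    [0, 0, -20],
    [10, 10, -10],
    [20, 20, 0],
    [20, 20, 0],
    [20, 20, 0],
    [20, 20, 0],
    [20, 20, 0],
    [0, 0, 0]
  ],
  "yaw": [0, 0, 0, 0, 0, 0, 0, 0, 0, 0, 0, 0],
  "jaw": [36, 36, 36, 36, 36, 36, 36, 36, 36, 36, 36, 36]
}}

```text
time_s: 5.82
ee_pos: [562.9, 34.7, 184.8]
eef_rot: [0.715, 0.699, 0.01, 0.007]
wrist_force: [0.2, -0.2, -1.6]
gripper_width: 43.2
```

Emit:
{"fn": "apply_moves", "kwargs": {
  "delta_pos": [
    [20, 18, 0],
    [20, 18, 0],
    [20, 18, 0],
    [15, 15, 0],
    [4, 4, 0],
    [0, 0, 0],
    [0, 0, 0]
  ],
  "yaw": [0, 0, 0, 0, 0, 0, 0],
  "jaw": [36, 36, 36, 36, 36, 36, 36]
}}

```text
time_s: 6.4
ee_pos: [638.5, 114.7, 183.5]
eef_rot: [0.715, 0.699, 0.008, 0.005]
wrist_force: [-0.1, -0.6, -1.4]
gripper_width: 42.9
```

```bash
python3 st.py; python3 wc.py w2
```

```text
6.4 [638.527 114.659 183.454] toolz [ 0.018  0.005 -1.   ] yawdeg -1.2566757591795688 w 42.932704158070216 F [-0.081 -0.647 -1.406] j [-0.004  0.636  1.201  0.005  1.287  0.016] dj [-0.005 -0.001  0.013 -0.003 -0.003 -0.005]
6.4 [638.52745445 114.65928015 183.45436317] yaw(y-axis deg) -1.2491262643958265 [[ 9.99587726e-01 -2.17423193e-02  1.87523448e-02 -6.38909840e+02]
 [-2.64730646e-02 -9.50765969e-01  3.08777020e-01  1.07581470e+02]
 [ 1.11155627e-02 -3.09146151e-01 -9.50949579e-01  3.48220972e+02]
 [ 0.00000000e+00  0.00000000e+00  0.00000000e+00  1.00000000e+00]] [-0.00428528  0.63588218  1.20093127  0.00498158  1.28683445  0.01624958]
```

View pics/w2.png

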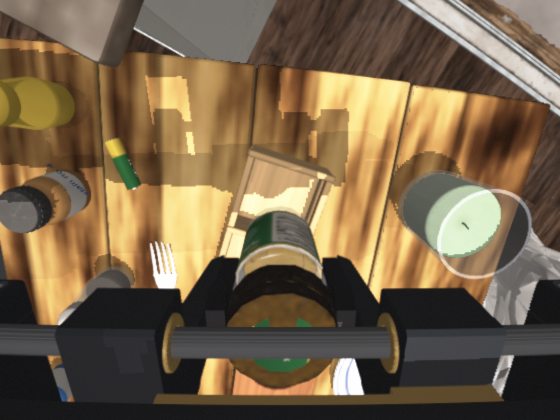

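Run:
```python
from h import *
np.set_printoptions(precision=1,suppress=True)
K,d,_=cal("wrist");W=(K,d,np.load("pics/w2.npy"));T=cal("top")
for p,z in[((253,148),45),((333,175),45),((25,208),74)]:print(onz(W,p,z))
ft=lambda p:(150+(p[0]+.5)/2.963-.5,130+(p[1]+.5)/2.963-.5)
for p in[(108,97),(138,20)]:print(onz(T,ft(p),45))
```

```text
[619.3 166.7  45. ]
[686.8 142.2  45. ]
[437.6 128.4  74. ]
[613.9 162.1  45. ]
[683.8 136.8  45. ]
```

Emit:
{"fn": "apply_moves", "kwargs": {
  "delta_pos": [
    [0, 0, 18],
    [0, 0, 18],
    [0, 0, 18],
    [0, 0, 18],
    [0, 0, 14],
    [0, 0, 0],
    [0, 0, 0]
  ],
  "yaw": [0, 0, 0, 0, 0, 0, 0],
  "jaw": [36, 36, 36, 36, 36, 36, 36]
}}

```text
time_s: 7.03
ee_pos: [636.6, 107.3, 97.4]
eef_rot: [0.717, 0.697, 0.008, 0.005]
wrist_force: [0.3, -0.6, -0.7]
gripper_width: 42.6
```

Emit:
{"fn": "apply_moves", "kwargs": {
  "delta_pos": [
    [8, 1, 0],
    [0, 0, 8],
    [0, 0, 6],
    [0, 0, 4],
    [0, 0, 0],
    [0, 0, 0]
  ],
  "yaw": [0, 0, 0, 0, 0, 0],
  "jaw": [36, 36, 36, 36, 36, 36]
}}

```text
time_s: 7.53
ee_pos: [639.1, 115.2, 81.8]
eef_rot: [0.718, 0.696, 0.01, 0.007]
wrist_force: [-0.1, 0.3, -2.2]
gripper_width: 43.2
```

Emit:
{"fn": "apply_moves", "kwargs": {
  "delta_pos": [
    [0, 0, 3],
    [0, 0, 0],
    [0, 0, 1],
    [0, 0, 0]
  ],
  "yaw": [0, 0, 0, 0],
  "jaw": [36, 36, 36, 36]
}}

```text
time_s: 7.87
ee_pos: [639.8, 115.2, 78.5]
eef_rot: [0.718, 0.696, 0.011, 0.008]
wrist_force: [0.2, -0.2, -0.7]
gripper_width: 43.4
```

Emit:
{"fn": "apply_moves", "kwargs": {
  "delta_pos": [
    [0, 0, 0],
    [0, 0, 0],
    [0, 0, 0],
    [0, 0, 0],
    [0, 0, 0],
    [0, 0, 0],
    [0, 0, -20],
    [0, 0, -25],
    [0, 0, -30],
    [0, 0, -35],
    [0, 0, 0]
  ],
  "yaw": [0, 0, 0, 0, 0, 0, 0, 0, 0, 0, 0],
  "jaw": [80, 80, 80, 80, 80, 80, 80, 80, 80, 80, 88]
}}

```text
time_s: 8.78
ee_pos: [636.1, 114.7, 191.2]
eef_rot: [0.718, 0.696, 0.009, 0.007]
wrist_force: [1.2, 0.5, 0.1]
gripper_width: 84.7
```

Emit:
{"fn": "apply_moves", "kwargs": {
  "delta_pos": [
    [-32, -23, -2],
    [-32, -23, -2],
    [-32, -23, 0],
    [-32, -23, 0],
    [-32, -23, 0],
    [-32, -23, 0],
    [-32, -23, 0],
    [-32, -23, 0],
    [-32, -23, 0],
    [-32, -23, 0],
    [-32, -23, 0],
    [-32, -23, 0]
  ],
  "yaw": [-0.03, 0, 0, 0, 0, 0, 0, 0, 0, 0, 0, 0],
  "jaw": [88, 88, 88, 88, 88, 88, 88, 88, 88, 88, 88, 88]
}}

```text
time_s: 9.78
ee_pos: [350.3, -278.7, 185.5]
eef_rot: [0.702, 0.712, 0.011, 0.01]
wrist_force: [0.6, 0.2, 0.7]
gripper_width: 87.6
```

```bash
python3 st.py; python3 wc.py w3;python3 - <<'E'
from h import *
i=optics.capture("top");cv2.imwrite("pics/t3.png",i);i=optics.capture("side");cv2.imwrite("pics/s3.png",i)
w=cv2.imread("pics/w3.png")
cv2.imwrite("pics/m3.png",np.hstack([cv2.resize(w,(400,300)),cv2.resize(i[150:330,150:390],(400,300))]))
E
python3 st.py
```

```text
9.7833 [ 350.311 -278.694  185.538] toolz [ 0.03   0.002 -1.   ] yawdeg 0.7474127532224094 w 87.61032334327882 F [0.588 0.189 0.707] j [-0.948  0.209  1.836  0.029  1.08  -0.975] dj [-1.113  0.036 -0.021  0.019  0.    -1.115]
9.7833 [ 350.31147055 -278.69355495  185.53805016] yaw(y-axis deg) 0.761566644754609 [[ 9.99432745e-01  1.32545446e-02  3.09597477e-02 -3.51882289e+02]
 [ 2.92755150e-03 -9.50007693e-01  3.12212767e-01 -2.85402077e+02]
 [ 3.35502365e-02 -3.11945026e-01 -9.49507600e-01  2.22926092e+02]
 [ 0.00000000e+00  0.00000000e+00  0.00000000e+00  1.00000000e+00]] [-0.94832569  0.20941691  1.83586619  0.02881153  1.08049563 -0.97475899]
9.9333 [ 350.436 -279.279  185.378] toolz [ 0.03   0.002 -1.   ] yawdeg 0.46015496040906395 w 88.00949957526785 F [ 0.694 -0.192 -0.374] j [-0.949  0.211  1.835  0.029  1.081 -0.97 ] dj [ 0.082 -0.004  0.007  0.007  0.008  0.029]
```

View pics/m3.png

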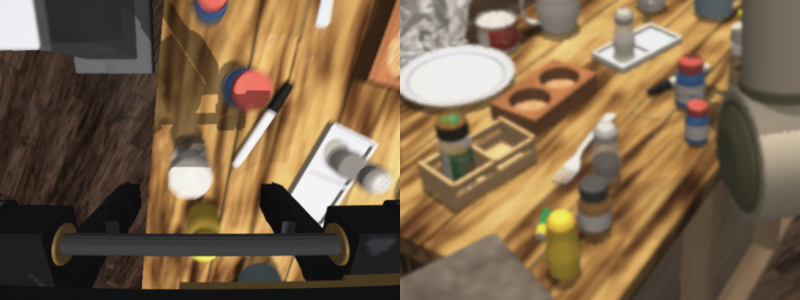

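Run:
```python
from h import *
np.set_printoptions(precision=1,suppress=True)
K,d,_=cal("wrist");W=(K,d,np.load("pics/w3.npy"));T=cal("top")
i=cv2.imread("pics/w3.png");g=cv2.inRange(i[200:290,220:310],(185,185,185),(255,255,255))
n,l,st,c=cv2.connectedComponentsWithStats(g);k=1+np.argmax(st[1:,4]);print(st[k],c[k]+[220,200])
p=c[k]+[220,200]
ft=lambda p:(150+(p[0]+.5)/2.963-.5,130+(p[1]+.5)/2.963-.5)
print(onz(W,p,109),tri(W,p,T,ft((629,408))),onz(W,(245*1.4,90*1.4),81))
```

```text
[  17   34   60   43 2179] [265.9 253.1]
[ 342.4 -294.2  109. ] (array([ 343.9, -287.3,  122.9]), np.float64(2.6671134160333354)) [ 397.4 -207.5   81. ]
```

Emit:
{"fn": "apply_moves", "kwargs": {
  "delta_pos": [
    [-11, -6, 0],
    [0, 0, 20],
    [0, 0, 20],
    [0, 0, 5],
    [0, 0, 0],
    [0, 0, 0]
  ],
  "yaw": [0, 0, 0, 0, 0, 0],
  "jaw": [88, 88, 88, 88, 88, 88]
}}

```text
time_s: 10.43
ee_pos: [348.7, -287.1, 139.4]
eef_rot: [0.703, 0.711, 0.012, 0.011]
wrist_force: [-1.0, 0.3, 0.4]
gripper_width: 88.0
```

Emit:
{"fn": "apply_moves", "kwargs": {
  "delta_pos": [
    [-3, -5, 0],
    [0, 0, 18],
    [0, 0, 18],
    [0, 0, 18],
    [0, 0, 10],
    [0, 0, 0],
    [0, 0, 0]
  ],
  "yaw": [0, 0, 0, 0, 0, 0, 0],
  "jaw": [88, 88, 88, 88, 88, 88, 88]
}}

```text
time_s: 11.02
ee_pos: [347.9, -292.4, 79.2]
eef_rot: [0.701, 0.713, 0.01, 0.016]
wrist_force: [-0.6, 0.9, 0.3]
gripper_width: 88.0
```

```bash
python3 st.py
```

```text
11.0167 [ 347.876 -292.411   79.238] toolz [ 0.038 -0.008 -0.999] yawdeg 0.9999901608043819 w 88.00739071961252 F [-0.59   0.935  0.283] j [-0.972  0.39   1.93   0.038  0.794 -1.015] dj [-0.002 -0.001 -0.001 -0.003  0.001 -0.005]
```

Emit:
{"fn": "apply_moves", "kwargs": {
  "delta_pos": [
    [2, -4, 4],
    [0, 0, 0],
    [0, 0, 0],
    [0, 0, 0],
    [0, 0, 0],
    [0, 0, 0],
    [0, 0, 0],
    [0, 0, 0],
    [0, 0, 0],
    [0, 0, 0],
    [0, 0, 0]
  ],
  "yaw": [0, 0, 0, 0, 0, 0, 0, 0, 0, 0, 0],
  "jaw": [88, 36, 36, 36, 36, 36, 36, 36, 36, 36, 36]
}}

```text
time_s: 11.93
ee_pos: [344.4, -291.9, 78.7]
eef_rot: [0.7, 0.713, 0.01, 0.02]
wrist_force: [-1.1, 0.2, 0.8]
gripper_width: 44.1
```

Emit:
{"fn": "apply_moves", "kwargs": {
  "delta_pos": [
    [0, 0, -15],
    [0, 0, -20],
    [0, 0, -20],
    [0, 0, -20],
    [0, 0, -20],
    [8, 6, -20],
    [20, 16, -5],
    [25, 20, 0],
    [28, 22, 0],
    [28, 22, 0],
    [28, 22, 0],
    [28, 22, 0]
  ],
  "yaw": [0, 0, 0, 0, 0, 0, 0, 0, 0, 0, 0, 0],
  "jaw": [36, 36, 36, 36, 36, 36, 36, 36, 36, 36, 36, 36]
}}

```text
time_s: 12.93
ee_pos: [468.5, -119.6, 206.8]
eef_rot: [0.705, 0.709, 0.011, 0.018]
wrist_force: [0.1, 0.2, -1.7]
gripper_width: 44.3
```

```bash
python3 st.py
```

```text
12.9333 [ 468.542 -119.568  206.753] toolz [ 0.041 -0.011 -0.999] yawdeg 0.38877300429284367 w 44.275250354248776 F [ 0.091  0.228 -1.715] j [-0.498  0.25   1.722  0.011  1.129 -0.509] dj [ 0.979  0.337 -0.458 -0.044  0.101  0.999]
```

Emit:
{"fn": "apply_moves", "kwargs": {
  "delta_pos": [
    [26, 22, 0],
    [26, 22, 0],
    [26, 22, 0],
    [24, 22, 0],
    [22, 20, 0],
    [20, 18, 0],
    [12, 10, 0],
    [5, 5, 0],
    [0, 0, 0],
    [0, 0, 0]
  ],
  "yaw": [0, 0, 0, 0, 0, 0, 0, 0, 0, 0],
  "jaw": [36, 36, 36, 36, 36, 36, 36, 36, 36, 36]
}}

```text
time_s: 13.77
ee_pos: [614.7, 59.5, 206.4]
eef_rot: [0.702, 0.712, 0.01, 0.015]
wrist_force: [-1.0, -0.2, -1.8]
gripper_width: 44.5
```

```bash
python3 st.py
```

```text
13.7667 [614.681  59.507 206.422] toolz [ 0.035 -0.007 -0.999] yawdeg 0.8452245126326345 w 44.46337350872727 F [-0.972 -0.208 -1.814] j [-0.091  0.539  1.299 -0.004  1.267 -0.105] dj [ 0.002  0.008  0.001 -0.001 -0.001 -0.001]
```

Emit:
{"fn": "apply_moves", "kwargs": {
  "delta_pos": [
    [-11, 0, 0],
    [0, 0, 20],
    [0, 0, 20],
    [0, 0, 20],
    [0, 0, 15],
    [0, 0, 0],
    [0, 0, 0]
  ],
  "yaw": [0, 0, 0, 0, 0, 0, 0],
  "jaw": [36, 36, 36, 36, 36, 36, 36]
}}

```text
time_s: 14.35
ee_pos: [615.1, 35.9, 131.3]
eef_rot: [0.705, 0.709, 0.01, 0.017]
wrist_force: [0.9, -0.7, -0.6]
gripper_width: 44.5
```

Emit:
{"fn": "apply_moves", "kwargs": {
  "delta_pos": [
    [12, 0, 0],
    [0, 0, 0],
    [0, 0, 10],
    [0, 0, 10],
    [0, 0, 10],
    [0, 0, 5],
    [0, 0, 0]
  ],
  "yaw": [0, 0, 0, 0, 0, 0, 0],
  "jaw": [36, 36, 36, 36, 36, 36, 36]
}}

```text
time_s: 14.93
ee_pos: [617.4, 46.9, 96.9]
eef_rot: [0.705, 0.709, 0.011, 0.019]
wrist_force: [0.3, -0.0, -1.1]
gripper_width: 44.4
```

```bash
python3 st.py; python3 wc.py w4
```

```text
14.9333 [617.414  46.884  96.856] toolz [ 0.043 -0.011 -0.999] yawdeg 0.2823743416706155 w 44.3771768323979 F [ 0.277 -0.027 -1.137] j [-0.111  0.655  1.412 -0.007  1.03  -0.112] dj [ 0.001  0.009  0.004  0.001 -0.001 -0.001]
14.9333 [617.41419634  46.8844011   96.85594141] yaw(y-axis deg) 0.2969110529071912 [[ 9.99022726e-01  5.09402773e-03  4.39049331e-02 -6.20990689e+02]
 [-9.41200961e-03 -9.46035649e-01  3.23925863e-01  5.71124543e+01]
 [ 4.31857192e-02 -3.24022532e-01 -9.45063168e-01  2.25520199e+02]
 [ 0.00000000e+00  0.00000000e+00  0.00000000e+00  1.00000000e+00]] [-0.11086957  0.65545896  1.4121423  -0.00708994  1.0300407  -0.11204289]
```

View pics/w4.png

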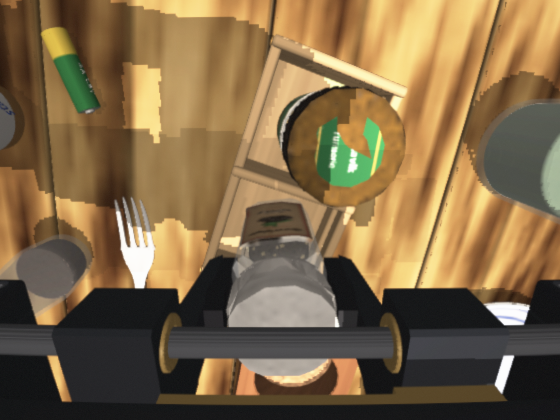

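Emit:
{"fn": "apply_moves", "kwargs": {
  "delta_pos": [
    [2, -2, 0],
    [0, 0, 6],
    [0, 0, 5],
    [0, 0, 0],
    [0, 0, 0]
  ],
  "yaw": [0, 0, 0, 0, 0],
  "jaw": [36, 36, 36, 36, 36]
}}

```text
time_s: 15.4
ee_pos: [616.1, 48.9, 85.5]
eef_rot: [0.705, 0.709, 0.012, 0.02]
wrist_force: [-1.0, 0.4, -1.1]
gripper_width: 44.1
```

Release and retreat, then head for the brown jar at (430,125).

Emit:
{"fn": "apply_moves", "kwargs": {
  "delta_pos": [
    [0, 0, 0],
    [0, 0, 0],
    [0, 0, 0],
    [0, 0, 0],
    [0, 0, 0],
    [0, 0, 0],
    [0, 0, -20],
    [0, 0, -25],
    [0, 0, -25],
    [0, 0, -25],
    [0, -20, 0],
    [10, -25, 0]
  ],
  "yaw": [0, 0, 0, 0, 0, 0, 0, 0, 0, 0, 0, 0],
  "jaw": [80, 80, 80, 80, 80, 80, 80, 80, 80, 80, 88, 88]
}}

```text
time_s: 16.4
ee_pos: [568.5, 58.3, 183.1]
eef_rot: [0.706, 0.708, 0.013, 0.021]
wrist_force: [0.1, 0.6, -0.4]
gripper_width: 87.8
```

Emit:
{"fn": "apply_moves", "kwargs": {
  "delta_pos": [
    [13, -28, 0],
    [13, -28, 0],
    [13, -28, 0],
    [13, -26, 0],
    [10, -20, 10],
    [0, -5, 10],
    [0, 0, 10],
    [0, 0, 0],
    [0, 0, 0]
  ],
  "yaw": [0, 0, 0, 0, 0, 0, 0, 0, 0],
  "jaw": [88, 88, 88, 88, 88, 88, 88, 88, 88]
}}

```text
time_s: 17.15
ee_pos: [425.1, 123.1, 147.3]
eef_rot: [0.705, 0.708, 0.015, 0.023]
wrist_force: [-0.0, -0.0, -0.2]
gripper_width: 88.0
```

```bash
python3 st.py; python3 wc.py w5;python3 - <<'E'
from h import *
i=optics.capture("side");w=cv2.imread("pics/w5.png")
cv2.imwrite("pics/m5.png",np.hstack([cv2.resize(w,(400,300)),cv2.resize(i[150:330,150:390],(400,300))]))
E
```

```text
17.15 [425.077 123.121 147.313] toolz [ 0.053 -0.011 -0.999] yawdeg 0.2364841607558273 w 87.9642018964456 F [-0.017 -0.01  -0.229] j [ 0.023  0.242  1.912 -0.016  0.934  0.028] dj [ 0.001  0.004  0.013  0.001 -0.007  0.   ]
17.15 [425.07737475 123.12060699 147.31310596] yaw(y-axis deg) 0.2614538165853304 [[ 9.98510537e-01  4.31406154e-03  5.43883890e-02 -4.32668373e+02]
 [-1.35794402e-02 -9.45847336e-01  3.24327637e-01  1.12763379e+02]
 [ 5.28422823e-02 -3.24583127e-01 -9.44379948e-01  3.02086600e+02]
 [ 0.00000000e+00  0.00000000e+00  0.00000000e+00  1.00000000e+00]] [ 0.02280874  0.24237848  1.91184448 -0.01579057  0.93421559  0.02804334]
```

View pics/m5.png

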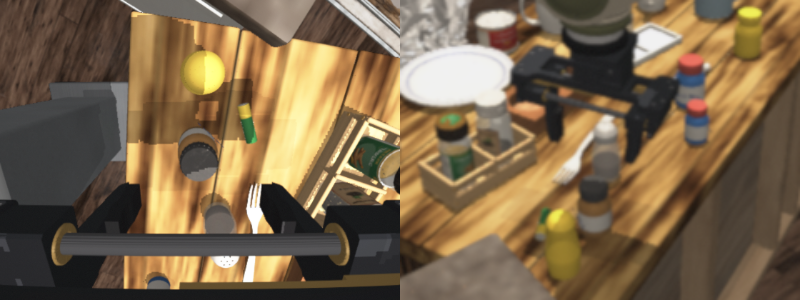

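Run:
```python
from h import *
np.set_printoptions(precision=1,suppress=True)
K,d,_=cal("wrist");W=(K,d,np.load("pics/w5.npy"));S=cal("side");T=cal("top")
print(proj(S,[[425,123,147]]),onz(W,(277,224),74),onz(W,(217*1.4,213*1.4),74))
ft=lambda p:(150+(p[0]+.5)/2.963-.5,130+(p[1]+.5)/2.963-.5)
print(tri(W,(277,224),T,ft((141,306))))
print(proj(W,[[428,124,74],[456,17.5,88],[425,123,147]]))
```

```text
[[265.2 231.9]] [426.6 129.9  74. ] [446.6  70.4  74. ]
(array([427.4, 125.6,  62.9]), np.float64(0.6299811402024555))
[[279.1 232.1]
 [316.2 367.2]
 [280.7 294.3]]
```

Emit:
{"fn": "apply_moves", "kwargs": {
  "delta_pos": [
    [2, 2, 0],
    [0, 0, 20],
    [0, 0, 20],
    [0, 0, 20],
    [0, 0, 10],
    [0, 0, 0],
    [0, 0, 0]
  ],
  "yaw": [0, 0, 0, 0, 0, 0, 0],
  "jaw": [88, 88, 88, 88, 88, 88, 88]
}}

```text
time_s: 17.83
ee_pos: [436.8, 124.1, 78.7]
eef_rot: [0.706, 0.707, 0.018, 0.026]
wrist_force: [-0.4, 0.4, 0.6]
gripper_width: 88.3
```

Emit:
{"fn": "apply_moves", "kwargs": {
  "delta_pos": [
    [1, -10, 0],
    [0, -1, 12],
    [0, -1, 12],
    [0, -1, 6],
    [0, 0, 0],
    [0, 0, 0]
  ],
  "yaw": [0, 0, 0, 0, 0, 0],
  "jaw": [88, 88, 88, 88, 88, 88]
}}

```text
time_s: 18.33
ee_pos: [429.6, 124.9, 52.3]
eef_rot: [0.706, 0.707, 0.022, 0.03]
wrist_force: [0.9, -0.0, -0.4]
gripper_width: 87.9
```

Emit:
{"fn": "apply_moves", "kwargs": {
  "delta_pos": [
    [0, -2, 5],
    [0, 0, 0],
    [0, 0, 0],
    [0, 0, 0],
    [0, 0, 0],
    [0, 0, 0],
    [0, 0, 0],
    [0, 0, 0],
    [0, 0, 0],
    [0, 0, 0]
  ],
  "yaw": [0, 0, 0, 0, 0, 0, 0, 0, 0, 0],
  "jaw": [88, 36, 36, 36, 36, 36, 36, 36, 36, 36]
}}

```text
time_s: 19.17
ee_pos: [429.2, 124.9, 49.0]
eef_rot: [0.706, 0.707, 0.023, 0.031]
wrist_force: [0.3, 0.4, 0.4]
gripper_width: 42.7
```

```bash
python3 st.py
```

```text
19.1667 [429.176 124.944  49.011] toolz [ 0.077 -0.011 -0.997] yawdeg 0.06525627169532157 w 42.72331937675551 F [0.323 0.366 0.438] j [ 0.027  0.425  1.993 -0.022  0.646  0.043] dj [-0.001  0.     0.     0.001 -0.     0.   ]
```

Emit:
{"fn": "apply_moves", "kwargs": {
  "delta_pos": [
    [0, 0, -8],
    [0, 0, -8],
    [0, 0, -8],
    [0, 0, -8],
    [0, 0, -8],
    [0, 0, -8],
    [0, 0, -8],
    [0, 0, -8],
    [0, 0, -8],
    [0, 0, -8],
    [0, 0, -8],
    [0, 0, -8]
  ],
  "yaw": [0, 0, 0, 0, 0, 0, 0, 0, 0, 0, 0, 0],
  "jaw": [36, 36, 36, 36, 36, 36, 36, 36, 36, 36, 36, 36]
}}

```text
time_s: 20.17
ee_pos: [420.3, 126.1, 154.7]
eef_rot: [0.706, 0.707, 0.023, 0.031]
wrist_force: [0.1, 0.1, -1.6]
gripper_width: 43.1
```

```bash
python3 st.py
```

```text
20.1667 [420.341 126.105 154.704] toolz [ 0.076 -0.011 -0.997] yawdeg 0.06666596750442702 w 43.07969117346411 F [ 0.05   0.113 -1.556] j [ 0.03   0.214  1.927 -0.017  0.925  0.039] dj [ 0.003 -0.186 -0.102  0.003  0.285 -0.003]
```

Emit:
{"fn": "apply_moves", "kwargs": {
  "delta_pos": [
    [0, 10, -10],
    [-18, 18, -6],
    [-18, 18, 0],
    [-18, 18, 0],
    [-18, 18, 0],
    [-18, 18, 0],
    [-18, 18, 0],
    [-18, 18, 0],
    [-18, 18, 0],
    [-18, 18, 0],
    [-18, 18, 0],
    [-10, 10, 0]
  ],
  "yaw": [0, 0, 0, 0, 0, 0, 0, 0, 0, 0, 0, 0],
  "jaw": [36, 36, 36, 36, 36, 36, 36, 36, 36, 36, 36, 36]
}}

```text
time_s: 21.17
ee_pos: [624.8, -70.1, 196.8]
eef_rot: [0.705, 0.709, 0.023, 0.03]
wrist_force: [-0.4, -0.3, -1.3]
gripper_width: 42.6
```

```bash
python3 st.py
```

```text
21.1667 [624.794 -70.133 196.778] toolz [ 0.076 -0.01  -0.997] yawdeg 0.3366544561265664 w 42.55149701743805 F [-0.414 -0.301 -1.292] j [-0.303  0.551  1.307  0.014  1.208 -0.313] dj [-0.131  0.273 -0.475  0.013  0.224 -0.135]
```

Emit:
{"fn": "apply_moves", "kwargs": {
  "delta_pos": [
    [-8, 8, 0],
    [0, -2, 25],
    [0, -2, 25],
    [0, -2, 25],
    [0, 0, 0],
    [0, 0, 0]
  ],
  "yaw": [0, 0, 0, 0, 0, 0],
  "jaw": [36, 36, 36, 36, 36, 36]
}}

```text
time_s: 21.67
ee_pos: [635.2, -83.2, 122.7]
eef_rot: [0.706, 0.707, 0.024, 0.031]
wrist_force: [0.5, 0.3, 0.0]
gripper_width: 42.4
```

```bash
python3 st.py
```

```text
21.6667 [635.213 -83.243 122.717] toolz [ 0.078 -0.011 -0.997] yawdeg 0.1260002304804357 w 42.383668749454564 F [0.476 0.268 0.046] j [-0.318  0.651  1.346  0.016  1.068 -0.327] dj [-0.005  0.027  0.028  0.    -0.001 -0.   ]
```

Emit:
{"fn": "apply_moves", "kwargs": {
  "delta_pos": [
    [3, -1, 0],
    [0, -2, 28],
    [0, 0, 0],
    [0, 0, 0]
  ],
  "yaw": [0, 0, 0, 0],
  "jaw": [36, 36, 36, 36]
}}

```text
time_s: 22.0
ee_pos: [636.6, -80.2, 101.2]
eef_rot: [0.706, 0.707, 0.026, 0.035]
wrist_force: [1.0, 0.4, 0.4]
gripper_width: 42.8
```

```bash
python3 st.py; python3 wc.py w6;python3 - <<'E'
from h import *
i=optics.capture("side");w=cv2.imread("pics/w6.png")
cv2.imwrite("pics/m6.png",np.hstack([cv2.resize(w,(400,300)),cv2.resize(i[130:280,190:390],(400,300))]))
E
```

```text
22.0 [636.557 -80.223 101.156] toolz [ 0.085 -0.013 -0.996] yawdeg 0.17332281074502373 w 42.797560909582394 F [0.999 0.434 0.439] j [-0.313  0.675  1.366  0.016  1.015 -0.323] dj [ 0.002  0.019  0.032 -0.003 -0.001  0.001]
22.0 [636.55705683 -80.22345363 101.15597872] yaw(y-axis deg) 0.24792039209431493 [[ 9.96264510e-01  3.15891509e-03  8.62962734e-02 -6.42301560e+02]
 [-2.51636836e-02 -9.45340739e-01  3.25111791e-01 -5.44049306e+01]
 [ 8.26063834e-02 -3.26068872e-01 -9.41729938e-01  1.62005401e+02]
 [ 0.00000000e+00  0.00000000e+00  0.00000000e+00  1.00000000e+00]] [-0.31265935  0.67470628  1.36628146  0.01627409  1.01530664 -0.32310725]
```

View pics/m6.png

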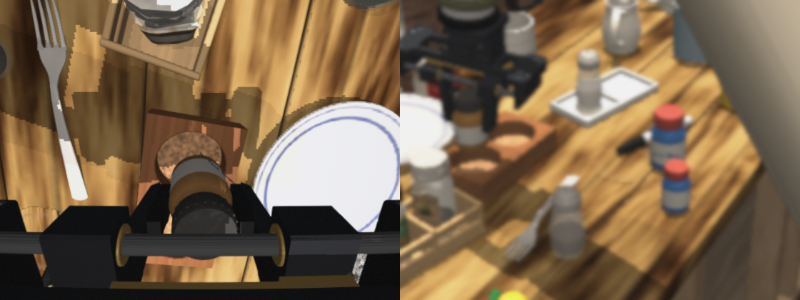

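Run:
```python
from h import *
np.set_printoptions(precision=1,suppress=True)
K,d,_=cal("wrist");W=(K,d,np.load("pics/w6.npy"));S=cal("side")
print(proj(W,[[634,-80,30],[634,-46,30],[634,-80,52],[620,-157,30]])/1.4)
print(proj(S,[[634,-80,6],[634,-80,30],[634,-80,52]]))
for p in[(150,110),(245,126)]:print(onz(W,(p[0]*1.4,p[1]*1.4),30))
T=cal("top");ft=lambda p:(150+(p[0]+.5)/2.963-.5,130+(p[1]+.5)/2.963-.5)
for p in[(322,122),(343,23)]:print(onz(T,ft(p),30))
# well ellipse left/right/top extremes at rim
for p in[(155,160),(224,160),(190,132)]:print(onz(W,(p[0]*1.4,p[1]*1.4),30))
```

```text
[[191.3 167.4]
 [191.  132.4]
 [192.6 177.4]
 [178.9 234.7]]
[[227.4 216.7]
 [226.7 209.2]
 [226.1 202.2]]
[599.  -25.5  30. ]
[683.2 -40.9  30. ]
[594.4 -28.3  30. ]
[684.7 -46.3  30. ]
[600.5 -71.5  30. ]
[665.1 -73.5  30. ]
[633.1 -45.6  30. ]
```

Emit:
{"fn": "apply_moves", "kwargs": {
  "delta_pos": [
    [0, -3, 0],
    [0, -2, 24],
    [0, 0, 0],
    [0, -1, 12],
    [0, 0, 0],
    [0, 0, 0]
  ],
  "yaw": [0, 0, 0, 0, 0, 0],
  "jaw": [36, 36, 36, 36, 36, 36]
}}

```text
time_s: 22.6
ee_pos: [635.4, -81.3, 70.8]
eef_rot: [0.705, 0.707, 0.028, 0.039]
wrist_force: [-0.4, 0.0, -0.6]
gripper_width: 42.7
```

```bash
python3 st.py
```

```text
22.6 [635.423 -81.308  70.762] toolz [ 0.094 -0.016 -0.995] yawdeg 0.20458664704691748 w 42.7024475096085 F [-0.408  0.029 -0.633] j [-0.315  0.708  1.397  0.017  0.942 -0.327] dj [-0.002  0.015  0.021 -0.002 -0.002 -0.002]
```

Emit:
{"fn": "apply_moves", "kwargs": {
  "delta_pos": [
    [1, -2, 9],
    [0, -1, 9],
    [0, 0, 0],
    [0, 0, 0]
  ],
  "yaw": [0, 0, 0, 0],
  "jaw": [36, 36, 36, 36]
}}

```text
time_s: 22.93
ee_pos: [635.9, -81.1, 54.5]
eef_rot: [0.705, 0.707, 0.029, 0.042]
wrist_force: [-1.7, 1.4, 3.1]
gripper_width: 43.2
```

```bash
python3 st.py
```

```text
22.9333 [635.873 -81.133  54.452] toolz [ 0.1   -0.018 -0.995] yawdeg 0.22650903146177695 w 43.23507996513765 F [-1.733  1.39   3.107] j [-0.314  0.729  1.409  0.018  0.903 -0.328] dj [ 0.     0.001  0.    -0.001 -0.001 -0.   ]
```

Emit:
{"fn": "apply_moves", "kwargs": {
  "delta_pos": [
    [0, 0, 0],
    [0, 0, 0],
    [0, 0, 0],
    [0, 0, 0],
    [0, 0, 0],
    [0, 0, 0],
    [0, 2, -20],
    [0, 0, 0],
    [0, 2, -20],
    [0, 0, 0],
    [0, 1, -20],
    [0, 0, 0]
  ],
  "yaw": [0, 0, 0, 0, 0, 0, 0, 0, 0, 0, 0, 0],
  "jaw": [78, 78, 78, 78, 78, 78, 78, 78, 78, 78, 78, 78]
}}

```text
time_s: 23.93
ee_pos: [634.4, -79.9, 113.2]
eef_rot: [0.705, 0.707, 0.029, 0.041]
wrist_force: [0.4, -1.6, 0.4]
gripper_width: 78.3
```

```bash
python3 st.py
```

```text
23.9333 [634.389 -79.908 113.153] toolz [ 0.098 -0.017 -0.995] yawdeg 0.20802207100751158 w 78.28773943136856 F [ 0.388 -1.591  0.351] j [-0.313  0.65   1.376  0.016  1.017 -0.324] dj [-0.004  0.083  0.083 -0.001 -0.06  -0.003]
```

Emit:
{"fn": "apply_moves", "kwargs": {
  "delta_pos": [
    [0, 0, -20],
    [0, 0, 0],
    [0, 0, -20],
    [0, 0, 0],
    [0, 0, -20],
    [0, 0, 0],
    [0, 0, -20],
    [0, 0, 0],
    [0, 0, 0]
  ],
  "yaw": [0, 0, 0, 0, 0, 0, 0, 0, 0],
  "jaw": [88, 88, 88, 88, 88, 88, 88, 88, 88]
}}

```text
time_s: 24.68
ee_pos: [624.3, -78.2, 182.1]
eef_rot: [0.706, 0.707, 0.026, 0.035]
wrist_force: [0.6, 0.5, -0.3]
gripper_width: 88.3
```

```bash
python3 st.py
```

```text
24.6833 [624.333 -78.21  182.143] toolz [ 0.086 -0.014 -0.996] yawdeg 0.1741549269317609 w 88.26627829122542 F [ 0.597  0.454 -0.308] j [-0.316  0.56   1.333  0.015  1.162 -0.324] dj [ 0.001 -0.014 -0.025 -0.    -0.002  0.001]
```

Emit:
{"fn": "apply_moves", "kwargs": {
  "delta_pos": [
    [-12, -21, 0],
    [-12, -21, 0],
    [-12, -21, 0],
    [-12, -21, 0],
    [-12, -21, 0],
    [0, 0, 0],
    [0, 0, -20],
    [0, 0, 0],
    [0, 0, -20],
    [0, 0, 0],
    [0, 0, -20],
    [0, 0, 0]
  ],
  "yaw": [0, 0, 0, 0, 0, 0, 0, 0, 0, 0, 0, 0],
  "jaw": [88, 88, 88, 88, 88, 88, 88, 88, 88, 88, 88, 88]
}}

```text
time_s: 25.68
ee_pos: [509.2, -137.7, 216.1]
eef_rot: [0.706, 0.708, 0.023, 0.027]
wrist_force: [0.1, -0.2, 1.3]
gripper_width: 87.8
```

```bash
python3 st.py
```

```text
25.6833 [ 509.232 -137.686  216.14 ] toolz [ 0.07  -0.005 -0.998] yawdeg 0.1820917164500518 w 87.80978005864652 F [ 0.145 -0.198  1.261] j [-0.5    0.321  1.601  0.032  1.156 -0.515] dj [ 0.01   0.093  0.101  0.001 -0.089  0.005]
```

Emit:
{"fn": "apply_moves", "kwargs": {
  "delta_pos": [
    [0, 0, -20],
    [0, 0, 0],
    [0, 0, -20],
    [0, 0, 0],
    [0, 0, -20],
    [0, 0, 0],
    [0, 0, 40],
    [0, 0, 40],
    [0, 0, 40],
    [0, 0, 0],
    [0, 0, 0]
  ],
  "yaw": [0, 0, 0, 0, 0, 0, 0, 0, 0, 0, 0],
  "jaw": [88, 88, 88, 88, 88, 88, 88, 88, 88, 88, 88]
}}

```text
time_s: 26.6
ee_pos: [514.6, -134.9, 137.9]
eef_rot: [0.705, 0.709, 0.022, 0.022]
wrist_force: [-0.0, -0.1, 0.9]
gripper_width: 88.2
```

```bash
python3 st.py
```

```text
26.6 [ 514.619 -134.92   137.906] toolz [ 0.063 -0.    -0.998] yawdeg 0.3202210335229992 w 88.23677400137719 F [-0.033 -0.088  0.908] j [-0.49   0.426  1.674  0.035  0.985 -0.514] dj [ 0.003  0.07   0.066  0.001 -0.045  0.002]
```

Emit:
{"fn": "apply_moves", "kwargs": {
  "delta_pos": [
    [0, 0, -15],
    [0, 0, 0],
    [0, 0, -15],
    [0, 0, 0],
    [0, 0, -15],
    [0, 0, 0],
    [0, 0, -15],
    [0, 0, 0],
    [0, 0, -15],
    [0, 0, 0],
    [0, 0, -15],
    [0, 0, 0]
  ],
  "yaw": [0, 0, 0, 0, 0, 0, 0, 0, 0, 0, 0, 0],
  "jaw": [88, 88, 88, 88, 88, 88, 88, 88, 88, 88, 88, 88]
}}

```text
time_s: 27.6
ee_pos: [509.7, -134.9, 228.7]
eef_rot: [0.705, 0.709, 0.023, 0.025]
wrist_force: [-0.7, 0.2, 1.0]
gripper_width: 87.7
```

Emit:
{"fn": "apply_moves", "kwargs": {
  "delta_pos": [
    [0, 0, 35],
    [0, 0, 35],
    [0, 0, -15],
    [0, 0, 0],
    [0, 0, -15],
    [0, 0, 0],
    [0, 0, -15],
    [0, 0, 0],
    [0, 0, -15],
    [0, 0, 0],
    [0, 0, -15],
    [0, 0, 0]
  ],
  "yaw": [0, 0, 0, 0, 0, 0, 0, 0, 0, 0, 0, 0],
  "jaw": [88, 88, 88, 88, 88, 88, 88, 88, 88, 88, 88, 88]
}}

```text
time_s: 28.6
ee_pos: [507.2, -133.6, 214.3]
eef_rot: [0.705, 0.709, 0.021, 0.02]
wrist_force: [0.7, 0.4, 1.5]
gripper_width: 87.9
```

```bash
python3 st.py
```

```text
28.6 [ 507.156 -133.645  214.319] toolz [ 0.058  0.002 -0.998] yawdeg 0.27401941877499975 w 87.9426178835447 F [0.715 0.392 1.54 ] j [-0.495  0.323  1.603  0.032  1.166 -0.511] dj [-0.001  0.07   0.095  0.001 -0.083 -0.001]
```

Emit:
{"fn": "apply_moves", "kwargs": {
  "delta_pos": [
    [-18, -26, 0],
    [-18, -26, 0],
    [-18, -26, 0],
    [-14, -20, 0],
    [-3, -2, 0],
    [0, 0, 0]
  ],
  "yaw": [0, 0, 0, 0, 0, 0],
  "jaw": [88, 88, 88, 88, 88, 88]
}}

```text
time_s: 29.1
ee_pos: [402.8, -205.6, 197.7]
eef_rot: [0.704, 0.709, 0.021, 0.016]
wrist_force: [-0.3, 0.6, -0.3]
gripper_width: 87.8
```

```bash
python3 st.py; python3 wc.py w7
python3 - <<'E'
from h import *
np.set_printoptions(precision=1,suppress=True)
K,d,_=cal("wrist");W=(K,d,np.load("pics/w7.npy"));T=cal("top");i=cv2.imread("pics/w7.png")
h=cv2.cvtColor(i,cv2.COLOR_BGR2HSV);g=cv2.inRange(h,(0,110,90),(8,255,255))|cv2.inRange(h,(172,110,90),(180,255,255))
n,l,st,c=cv2.connectedComponentsWithStats(g)
for k in range(1,n):
    if st[k,4]>300:print(st[k],c[k],onz(W,c[k],81),onz(W,c[k],63))
print(proj(W,[[407,-204,81],[365,-114,63]]))
E
```

```text
29.1 [ 402.768 -205.649  197.675] toolz [ 0.053  0.007 -0.999] yawdeg 0.37494708094147833 w 87.75454592823513 F [-0.272  0.591 -0.299] j [-0.754  0.193  1.821  0.047  1.094 -0.781] dj [-0.024  0.006  0.045 -0.002 -0.028 -0.011]
29.1 [ 402.76762944 -205.64886501  197.67506892] yaw(y-axis deg) 0.4263755660537214 [[ 9.98505258e-01  6.73055983e-03  5.42397405e-02 -4.11197266e+02]
 [-1.02607496e-02 -9.51660047e-01  3.06981877e-01 -2.13942983e+02]
 [ 5.36839538e-02 -3.07079559e-01 -9.50168500e-01  2.48502034e+02]
 [ 0.00000000e+00  0.00000000e+00  0.00000000e+00  1.00000000e+00]] [-0.75397864  0.19325278  1.82108761  0.04674549  1.09362537 -0.78147242]
[ 206   76   41   41 1252] [225.9  96.3] [ 368.7 -114.2   81. ] [ 366.8 -113.5   63. ]
[ 254  187   49   50 1863] [277.7 211.5] [ 406.7 -202.5   81. ] [ 407.6 -208.3   63. ]
[[278.  213.2]
 [223.7  97. ]]
```

Emit:
{"fn": "apply_moves", "kwargs": {
  "delta_pos": [
    [2, 4, 0],
    [0, -2, 35],
    [0, -2, 35],
    [0, 0, 0],
    [0, 0, 0]
  ],
  "yaw": [0, 0, 0, 0, 0],
  "jaw": [88, 88, 88, 88, 88]
}}

```text
time_s: 29.57
ee_pos: [411.8, -200.2, 125.4]
eef_rot: [0.703, 0.711, 0.022, 0.018]
wrist_force: [0.1, -0.1, 0.0]
gripper_width: 88.1
```

```bash
python3 st.py
```

```text
29.5667 [ 411.84  -200.248  125.434] toolz [ 0.056  0.006 -0.998] yawdeg 0.6597185037338981 w 88.06620407775975 F [ 0.11  -0.128  0.032] j [-0.731  0.308  1.892  0.053  0.904 -0.775] dj [ 0.024  0.049  0.024  0.001 -0.028  0.009]
```

Emit:
{"fn": "apply_moves", "kwargs": {
  "delta_pos": [
    [-4, -6, 0],
    [0, -2, 28],
    [0, -2, 28],
    [0, -1, 18],
    [0, 0, 0],
    [0, 0, 0]
  ],
  "yaw": [0, 0, 0, 0, 0, 0],
  "jaw": [88, 88, 88, 88, 88, 88]
}}

```text
time_s: 30.07
ee_pos: [410.0, -207.4, 57.4]
eef_rot: [0.701, 0.712, 0.022, 0.026]
wrist_force: [-0.3, -1.0, 0.9]
gripper_width: 87.8
```

```bash
python3 st.py
```

```text
30.0667 [ 410.013 -207.436   57.432] toolz [ 0.068 -0.005 -0.998] yawdeg 0.9405140458108625 w 87.75670740084804 F [-0.272 -1.044  0.92 ] j [-0.746  0.431  1.948  0.065  0.711 -0.811] dj [-0.003 -0.    -0.005  0.001  0.004 -0.004]
```

Emit:
{"fn": "apply_moves", "kwargs": {
  "delta_pos": [
    [4, -4, 8],
    [0, 0, 0],
    [0, 0, 0],
    [0, 0, 0],
    [0, 0, 0],
    [0, 0, 0],
    [0, 0, 0],
    [0, 0, 0],
    [0, 0, 0],
    [0, 0, 0]
  ],
  "yaw": [0, 0, 0, 0, 0, 0, 0, 0, 0, 0],
  "jaw": [88, 38, 38, 38, 38, 38, 38, 38, 38, 38]
}}

```text
time_s: 30.9
ee_pos: [408.5, -205.2, 54.6]
eef_rot: [0.701, 0.713, 0.022, 0.031]
wrist_force: [-0.5, -0.7, 0.3]
gripper_width: 47.1
```

```bash
python3 st.py
```

```text
30.9 [ 408.509 -205.217   54.637] toolz [ 0.075 -0.011 -0.997] yawdeg 1.008547966614451 w 47.12455778242193 F [-0.46  -0.687  0.325] j [-0.745  0.429  1.963  0.067  0.688 -0.813] dj [-0.001  0.001 -0.001 -0.002  0.001 -0.002]
```

Emit:
{"fn": "apply_moves", "kwargs": {
  "delta_pos": [
    [0, 0, -12],
    [0, 0, 0],
    [0, 0, -15],
    [0, 0, 0],
    [0, 0, -15],
    [0, 0, 0],
    [0, 0, -15],
    [0, 0, 0],
    [0, 0, -20],
    [0, 0, 0],
    [0, 0, -20],
    [0, 0, 0]
  ],
  "yaw": [0, 0, 0, 0, 0, 0, 0, 0, 0, 0, 0, 0],
  "jaw": [38, 38, 38, 38, 38, 38, 38, 38, 38, 38, 38, 38]
}}

```text
time_s: 31.9
ee_pos: [399.5, -202.7, 142.9]
eef_rot: [0.701, 0.712, 0.022, 0.026]
wrist_force: [-0.6, 0.5, -1.4]
gripper_width: 47.3
```

```bash
python3 st.py
```

```text
31.9 [ 399.51  -202.717  142.915] toolz [ 0.068 -0.004 -0.998] yawdeg 0.9353548881861508 w 47.30849348100482 F [-0.614  0.485 -1.443] j [-0.755  0.254  1.911  0.054  0.925 -0.803] dj [-0.001  0.11   0.098  0.002 -0.109 -0.002]
```

Emit:
{"fn": "apply_moves", "kwargs": {
  "delta_pos": [
    [0, 8, -8],
    [4, 18, 0],
    [4, 20, 0],
    [4, 20, 0],
    [4, 20, 0],
    [4, 20, 0],
    [4, 20, 0],
    [4, 20, 0],
    [4, 20, 0],
    [4, 18, 0],
    [4, 12, 0],
    [0, 0, 0]
  ],
  "yaw": [0, 0, 0, 0, 0, 0, 0, 0, 0, 0, 0, 0],
  "jaw": [38, 38, 38, 38, 38, 38, 38, 38, 38, 38, 38, 38]
}}

```text
time_s: 32.9
ee_pos: [599.1, -154.4, 131.0]
eef_rot: [0.702, 0.711, 0.02, 0.014]
wrist_force: [0.1, 0.4, -2.3]
gripper_width: 46.8
```

```bash
python3 st.py
```

```text
32.9 [ 599.084 -154.409  131.029] toolz [ 0.048  0.01  -0.999] yawdeg 0.7309597050367286 w 46.81027956348797 F [ 0.053  0.386 -2.258] j [-0.452  0.612  1.388  0.033  1.103 -0.48 ] dj [-0.011  0.035  0.053 -0.006 -0.038 -0.018]
```

Emit:
{"fn": "apply_moves", "kwargs": {
  "delta_pos": [
    [-2, 12, 0],
    [0, 10, 0],
    [0, -1, 18],
    [0, -1, 18],
    [0, 0, 0],
    [0, 0, 0]
  ],
  "yaw": [0, 0, 0, 0, 0, 0],
  "jaw": [38, 38, 38, 38, 38, 38]
}}

```text
time_s: 33.4
ee_pos: [617.0, -155.5, 81.4]
eef_rot: [0.702, 0.712, 0.018, 0.008]
wrist_force: [0.5, -0.0, -1.1]
gripper_width: 47.2
```

```bash
python3 st.py
```

```text
33.4 [ 616.994 -155.467   81.379] toolz [ 0.037  0.014 -0.999] yawdeg 0.7448964080804595 w 47.15206054680903 F [ 0.469 -0.031 -1.094] j [-0.441  0.713  1.354  0.033  1.049 -0.471] dj [-0.007  0.034  0.045 -0.001 -0.03  -0.006]
```

Emit:
{"fn": "apply_moves", "kwargs": {
  "delta_pos": [
    [-1, 6, 0],
    [0, 0, 0],
    [0, -1, 9],
    [0, 0, 9],
    [0, 0, 0],
    [0, 0, 0]
  ],
  "yaw": [0, 0, 0, 0, 0, 0],
  "jaw": [38, 38, 38, 38, 38, 38]
}}

```text
time_s: 33.9
ee_pos: [622.9, -157.1, 62.7]
eef_rot: [0.702, 0.711, 0.018, 0.009]
wrist_force: [0.3, 0.7, -1.2]
gripper_width: 47.1
```

```bash
python3 st.py; python3 wc.py w8;python3 - <<'E'
from h import *
i=optics.capture("side");w=cv2.imread("pics/w8.png")
cv2.imwrite("pics/m8.png",np.hstack([cv2.resize(w,(400,300)),cv2.resize(i[130:280,190:390],(400,300))]))
E
```

```text
33.9 [ 622.948 -157.074   62.749] toolz [ 0.038  0.014 -0.999] yawdeg 0.7074939619524465 w 47.14411611413551 F [ 0.329  0.665 -1.246] j [-0.439  0.748  1.343  0.034  1.021 -0.469] dj [-0.002  0.016  0.013  0.001 -0.01   0.001]
33.9 [ 622.94769754 -157.0738297    62.74913141] yaw(y-axis deg) 0.7455986091305533 [[ 9.99143883e-01  1.25266810e-02  3.94282006e-02 -6.22624114e+02]
 [ 7.66247962e-05 -9.53614694e-01  3.01029915e-01 -1.30421918e+02]
 [ 4.13702172e-02 -3.00769177e-01 -9.52799248e-01  1.32231334e+02]
 [ 0.00000000e+00  0.00000000e+00  0.00000000e+00  1.00000000e+00]] [-0.43938934  0.74809156  1.34337962  0.03351085  1.02147257 -0.46907761]
```

View pics/m8.png

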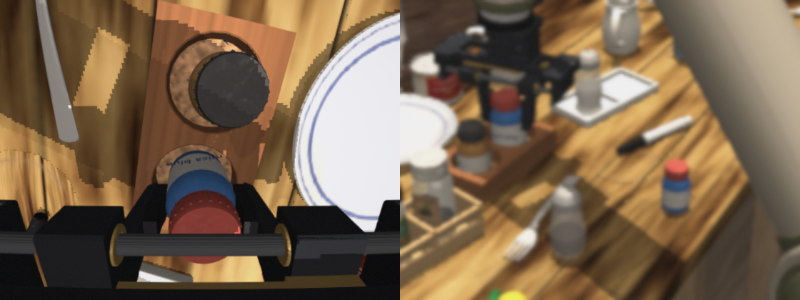

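Emit:
{"fn": "apply_moves", "kwargs": {
  "delta_pos": [
    [0, 0, 2],
    [0, 0, 0],
    [0, 0, 0],
    [0, 0, 0],
    [0, 0, 0],
    [0, 0, 0],
    [0, 0, 0],
    [0, 0, -20],
    [0, 0, -20],
    [0, 0, -25],
    [0, 0, -25],
    [0, 0, -20]
  ],
  "yaw": [0, 0, 0, 0, 0, 0, 0, 0, 0, 0, 0, 0],
  "jaw": [38, 80, 80, 80, 80, 80, 80, 80, 80, 80, 88, 88]
}}

```text
time_s: 35.0
ee_pos: [617.4, -157.9, 171.7]
eef_rot: [0.703, 0.711, 0.017, 0.006]
wrist_force: [-0.3, -0.5, -0.1]
gripper_width: 87.8
```

```bash
python3 st.py
```

```text
35.0 [ 617.379 -157.94   171.684] toolz [ 0.032  0.016 -0.999] yawdeg 0.7074592311633204 w 87.77098071561102 F [-0.291 -0.473 -0.092] j [-0.444  0.617  1.266  0.03   1.237 -0.467] dj [-0.013 -0.253 -0.242 -0.007  0.5    0.003]
```

Emit:
{"fn": "apply_moves", "kwargs": {
  "delta_pos": [
    [14, -14, -8],
    [18, -16, 0],
    [18, -16, 0],
    [18, -16, 0],
    [18, -16, 0],
    [18, -16, 0],
    [18, -16, 0],
    [18, -16, 0],
    [18, -16, 0],
    [12, -14, 0],
    [4, -3, 0],
    [0, 0, 0]
  ],
  "yaw": [0, 0, 0, 0, 0, 0, 0, 0, 0, 0, 0, 0],
  "jaw": [88, 88, 88, 88, 88, 88, 88, 88, 88, 88, 88, 88]
}}

```text
time_s: 36.0
ee_pos: [450.0, 19.6, 182.1]
eef_rot: [0.703, 0.711, 0.02, 0.013]
wrist_force: [0.3, -0.5, 0.4]
gripper_width: 88.1
```

```bash
python3 st.py; python3 wc.py w9;python3 - <<'E'
from h import *
i=optics.capture("side");w=cv2.imread("pics/w9.png")
cv2.imwrite("pics/m9.png",np.hstack([cv2.resize(w,(400,300)),cv2.resize(i[130:280,190:390],(400,300))]))
np.set_printoptions(precision=1,suppress=True)
print(proj(cal("wrist"),[[456,17.5,88]])/1.4)
E
```

```text
36.0 [449.976  19.622 182.106] toolz [ 0.046  0.01  -0.999] yawdeg 0.609349402634981 w 88.06142189320792 F [ 0.279 -0.546  0.417] j [-0.228  0.208  1.848  0.024  1.043 -0.251] dj [ 0.003 -0.012  0.007  0.003 -0.    -0.004]
36.0 [449.9756295   19.62205107 182.10586626] yaw(y-axis deg) 0.654909741337093 [[ 9.98817260e-01  1.07895964e-02  4.74095537e-02 -4.57987033e+02]
 [-4.13397015e-03 -9.52691758e-01  3.03910059e-01  3.50302026e+00]
 [ 4.84457580e-02 -3.03746602e-01 -9.51520368e-01  3.02906661e+02]
 [ 0.00000000e+00  0.00000000e+00  0.00000000e+00  1.00000000e+00]] [-0.22847683  0.20815301  1.84819544  0.02392441  1.04260345 -0.25096015]
[[201.1 161.8]]
```

View pics/m9.png

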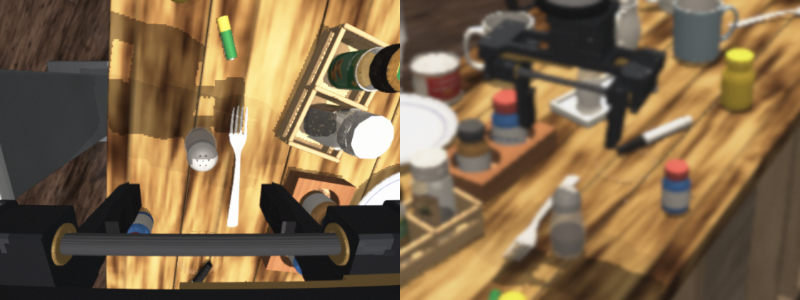

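Emit:
{"fn": "apply_moves", "kwargs": {
  "delta_pos": [
    [-1, 7, 0],
    [0, -1, 32],
    [0, -1, 32],
    [0, 0, 0],
    [0, 0, 0]
  ],
  "yaw": [0, 0, 0, 0, 0],
  "jaw": [88, 88, 88, 88, 88]
}}

```text
time_s: 36.52
ee_pos: [465.8, 14.3, 118.1]
eef_rot: [0.705, 0.709, 0.022, 0.016]
wrist_force: [-0.2, -0.1, 0.7]
gripper_width: 88.2
```

```bash
python3 st.py
```

```text
36.5167 [465.799  14.292 118.064] toolz [ 0.053  0.008 -0.999] yawdeg 0.33390305885173044 w 88.23770727162531 F [-0.184 -0.088  0.695] j [-0.232  0.334  1.88   0.026  0.879 -0.254] dj [-0.01   0.058  0.005 -0.    -0.018 -0.004]
```

Emit:
{"fn": "apply_moves", "kwargs": {
  "delta_pos": [
    [4, -9, 0],
    [0, -2, 26],
    [0, -2, 26],
    [0, -1, 16],
    [0, 0, 0],
    [0, 0, 0]
  ],
  "yaw": [0, 0, 0, 0, 0, 0],
  "jaw": [88, 88, 88, 88, 88, 88]
}}

```text
time_s: 37.02
ee_pos: [459.3, 17.5, 55.4]
eef_rot: [0.705, 0.708, 0.025, 0.021]
wrist_force: [0.7, 0.4, 0.3]
gripper_width: 88.4
```

```bash
python3 st.py
```

```text
37.0167 [459.298  17.535  55.407] toolz [ 0.065  0.005 -0.998] yawdeg 0.2610398789865097 w 88.36349343833318 F [0.708 0.429 0.279] j [-0.228  0.434  1.951  0.031  0.695 -0.256] dj [-0.    -0.003  0.003  0.002  0.005  0.001]
```

Emit:
{"fn": "apply_moves", "kwargs": {
  "delta_pos": [
    [1, -2, 7],
    [0, 0, 0],
    [0, 0, 0],
    [0, 0, 0],
    [0, 0, 0],
    [0, 0, 0],
    [0, 0, 0],
    [0, 0, 0],
    [0, 0, 0],
    [0, 0, 0]
  ],
  "yaw": [0, 0, 0, 0, 0, 0, 0, 0, 0, 0],
  "jaw": [88, 36, 36, 36, 36, 36, 36, 36, 36, 36]
}}

```text
time_s: 37.85
ee_pos: [460.2, 18.2, 53.5]
eef_rot: [0.705, 0.708, 0.027, 0.025]
wrist_force: [0.5, -0.2, 0.3]
gripper_width: 39.4
```

```bash
python3 st.py
```

```text
37.85 [460.18   18.244  53.528] toolz [ 0.074  0.003 -0.997] yawdeg 0.2863429332722793 w 39.4465782997132 F [ 0.519 -0.165  0.273] j [-0.226  0.436  1.955  0.032  0.679 -0.255] dj [-0.001  0.    -0.    -0.002  0.     0.   ]
```

Emit:
{"fn": "apply_moves", "kwargs": {
  "delta_pos": [
    [0, 0, -12],
    [0, 0, 0],
    [0, 0, -15],
    [0, 0, 0],
    [0, 0, -20],
    [0, 0, 0],
    [0, 0, -20],
    [0, 0, 0],
    [0, 0, -20],
    [0, 0, 0],
    [0, 0, -20],
    [0, 0, 0]
  ],
  "yaw": [0, 0, 0, 0, 0, 0, 0, 0, 0, 0, 0, 0],
  "jaw": [36, 36, 36, 36, 36, 36, 36, 36, 36, 36, 36, 36]
}}

```text
time_s: 38.85
ee_pos: [450.2, 18.0, 152.1]
eef_rot: [0.705, 0.708, 0.025, 0.021]
wrist_force: [0.2, -1.0, -0.9]
gripper_width: 39.8
```

```bash
python3 st.py
```

```text
38.85 [450.18   18.025 152.102] toolz [ 0.064  0.006 -0.998] yawdeg 0.2219976465602104 w 39.819248593266074 F [ 0.157 -1.02  -0.863] j [-0.232  0.244  1.895  0.025  0.942 -0.25 ] dj [-0.003  0.11   0.103  0.    -0.109  0.001]
```

Emit:
{"fn": "apply_moves", "kwargs": {
  "delta_pos": [
    [-10, 0, -15],
    [-25, 0, -5],
    [-33, 0, 0],
    [-33, 0, 0],
    [-33, 0, 0],
    [-33, 0, 0],
    [-33, 0, 0],
    [-33, 0, 0],
    [-33, 0, 0],
    [-33, 0, 0],
    [-33, 0, 0],
    [-33, 0, 0]
  ],
  "yaw": [0, 0, 0, 0, 0, 0, 0, 0, 0, 0, 0, 0],
  "jaw": [36, 36, 36, 36, 36, 36, 36, 36, 36, 36, 36, 36]
}}

```text
time_s: 39.85
ee_pos: [445.7, -356.6, 139.3]
eef_rot: [0.703, 0.71, 0.023, 0.008]
wrist_force: [0.7, 0.4, 0.1]
gripper_width: 39.4
```

```bash
python3 st.py
```

```text
39.85 [ 445.749 -356.568  139.283] toolz [ 0.044  0.022 -0.999] yawdeg 0.5385261501081181 w 39.36675160470123 F [0.709 0.383 0.067] j [-0.9    0.518  1.523  0.054  1.091 -0.934] dj [-0.483  0.568 -0.793  0.002  0.274 -0.465]
```

Emit:
{"fn": "apply_moves", "kwargs": {
  "delta_pos": [
    [-8, 10, -5],
    [0, 22, -5],
    [0, 22, 0],
    [0, 20, 0],
    [0, 8, 0],
    [0, 0, 0],
    [0, 0, 0]
  ],
  "yaw": [0, 0, 0, 0, 0, 0, 0],
  "jaw": [36, 36, 36, 36, 36, 36, 36]
}}

```text
time_s: 40.43
ee_pos: [525.5, -371.1, 130.5]
eef_rot: [0.707, 0.707, 0.023, -0.001]
wrist_force: [-0.2, -0.1, -1.3]
gripper_width: 39.7
```

```bash
python3 st.py; python3 wc.py w10;python3 - <<'E'
from h import *
i=optics.capture("side");w=cv2.imread("pics/w10.png")
cv2.imwrite("pics/m10.png",np.hstack([cv2.resize(w,(400,300)),cv2.resize(i[90:240,190:390],(400,300))]))
np.set_printoptions(precision=1,suppress=True)
print(proj(cal("wrist"),[[536,-374,14],[565,-304,96],[536,-374,85]])/1.4)
E
```

```text
40.4333 [ 525.466 -371.084  130.476] toolz [ 0.031  0.034 -0.999] yawdeg -0.08824022359939525 w 39.70314085258002 F [-0.19  -0.088 -1.317] j [-0.813  0.681  1.268  0.049  1.195 -0.83 ] dj [ 0.002  0.028  0.011 -0.    -0.021 -0.001]
40.4333 [ 525.46622952 -371.08436932  130.47629321] yaw(y-axis deg) -0.027585680994363315 [[ 9.99473697e-01 -1.31940817e-03  3.24127925e-02 -5.29621217e+02]
 [-1.03952226e-02 -9.59508841e-01  2.81486630e-01 -3.49028773e+02]
 [ 3.07289653e-02 -2.81675420e-01 -9.59017564e-01  1.49899894e+02]
 [ 0.00000000e+00  0.00000000e+00  0.00000000e+00  1.00000000e+00]] [-0.81330716  0.68110949  1.26828773  0.04939154  1.19535336 -0.83048269]
[[206.5 158.3]
 [253.9 101. ]
 [211.5 184.1]]
```

View pics/m10.png

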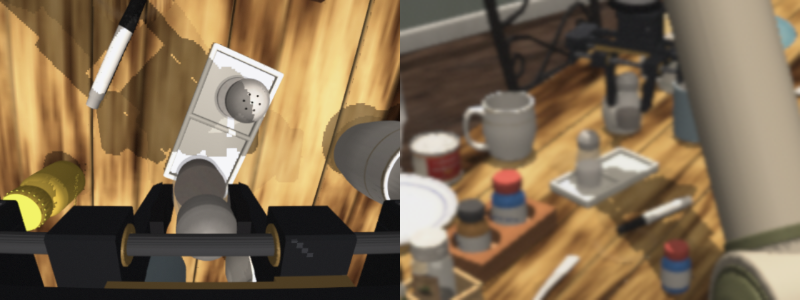

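Emit:
{"fn": "apply_moves", "kwargs": {
  "delta_pos": [
    [-5, 10, 0],
    [0, 7, 0],
    [0, 0, 20],
    [0, 0, 18],
    [0, 0, 0],
    [0, 0, 0]
  ],
  "yaw": [0, 0, 0, 0, 0, 0],
  "jaw": [36, 36, 36, 36, 36, 36]
}}

```text
time_s: 41.03
ee_pos: [541.6, -376.0, 94.3]
eef_rot: [0.708, 0.705, 0.023, 0.001]
wrist_force: [0.2, 0.1, 0.2]
gripper_width: 39.7
```

```bash
python3 st.py
```

```text
41.0333 [ 541.575 -375.955   94.323] toolz [ 0.033  0.031 -0.999] yawdeg -0.26484616326877136 w 39.676724256709676 F [0.193 0.076 0.165] j [-0.8    0.753  1.24   0.05   1.148 -0.817] dj [-0.002  0.009  0.026 -0.001 -0.012 -0.001]
```

Emit:
{"fn": "apply_moves", "kwargs": {
  "delta_pos": [
    [0, -2, 16],
    [0, -1, 12],
    [0, 0, 0],
    [0, 0, 0]
  ],
  "yaw": [0, 0, 0, 0],
  "jaw": [36, 36, 36, 36]
}}

```text
time_s: 41.37
ee_pos: [539.7, -376.1, 69.2]
eef_rot: [0.709, 0.705, 0.023, 0.003]
wrist_force: [0.3, -0.9, -1.4]
gripper_width: 39.4
```

```bash
python3 st.py
```

```text
41.3667 [ 539.683 -376.066   69.177] toolz [ 0.037  0.028 -0.999] yawdeg -0.2911717843367684 w 39.43429855998754 F [ 0.283 -0.865 -1.407] j [-0.802  0.779  1.266  0.051  1.092 -0.821] dj [-0.001  0.003  0.01   0.    -0.002 -0.001]
```

Emit:
{"fn": "apply_moves", "kwargs": {
  "delta_pos": [
    [0, 0, 5],
    [0, 0, 4],
    [0, 0, 0],
    [0, 0, 0]
  ],
  "yaw": [0, 0, 0, 0],
  "jaw": [36, 36, 36, 36]
}}

```text
time_s: 41.7
ee_pos: [540.8, -376.6, 62.0]
eef_rot: [0.709, 0.705, 0.023, 0.005]
wrist_force: [0.4, 1.2, -0.0]
gripper_width: 39.9
```

```bash
python3 st.py; python3 wc.py w11;python3 - <<'E'
from h import *
i=optics.capture("side");w=cv2.imread("pics/w11.png")
cv2.imwrite("pics/m11.png",np.hstack([cv2.resize(w,(400,300)),cv2.resize(i[90:240,190:390],(400,300))]))
E
```

```text
41.7 [ 540.751 -376.564   61.952] toolz [ 0.039  0.025 -0.999] yawdeg -0.2942338941298768 w 39.911078923572305 F [ 0.413  1.208 -0.003] j [-0.802  0.788  1.268  0.052  1.076 -0.822] dj [ 0.001  0.001 -0.    -0.    -0.002  0.001]
41.7 [ 540.75117165 -376.56401756   61.95191175] yaw(y-axis deg) -0.23505277451283746 [[ 9.99194895e-01 -4.93124845e-03  3.98151357e-02 -5.44342496e+02]
 [-1.62495746e-02 -9.57114172e-01  2.89254928e-01 -3.31252468e+02]
 [ 3.66812427e-02 -2.89669027e-01 -9.56423725e-01  7.57803669e+01]
 [ 0.00000000e+00  0.00000000e+00  0.00000000e+00  1.00000000e+00]] [-0.80180126  0.78847496  1.26820161  0.05174937  1.07645203 -0.82152377]
```

View pics/m11.png

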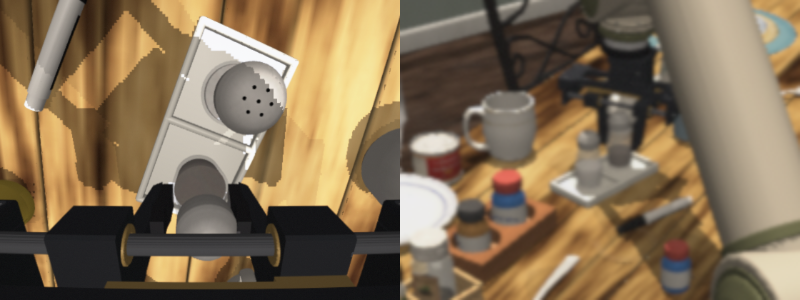

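Emit:
{"fn": "apply_moves", "kwargs": {
  "delta_pos": [
    [0, 0, 3],
    [0, 0, 0],
    [0, 0, 0]
  ],
  "yaw": [0, 0, 0],
  "jaw": [36, 36, 36]
}}

```text
time_s: 42.05
ee_pos: [541.3, -376.9, 60.5]
eef_rot: [0.708, 0.705, 0.023, 0.006]
wrist_force: [0.0, -0.2, -1.3]
gripper_width: 39.6
```

Emit:
{"fn": "apply_moves", "kwargs": {
  "delta_pos": [
    [0, 0, 0],
    [0, 0, 0],
    [0, 0, 0],
    [0, 0, 0],
    [0, 0, 0],
    [0, 0, 0],
    [0, 0, -20],
    [0, 0, -25],
    [0, 0, -25],
    [0, 0, -25],
    [0, 0, -30],
    [0, 0, 0]
  ],
  "yaw": [0, 0, 0, 0, 0, 0, 0, 0, 0, 0, 0, 0],
  "jaw": [76, 76, 76, 76, 76, 76, 76, 76, 80, 80, 80, 80]
}}

```text
time_s: 43.05
ee_pos: [535.5, -379.3, 188.2]
eef_rot: [0.709, 0.705, 0.023, 0.003]
wrist_force: [0.4, -0.7, 0.2]
gripper_width: 79.9
```

Emit:
{"fn": "apply_moves", "kwargs": {
  "delta_pos": [
    [0, -25, -10],
    [0, -25, -10],
    [0, -30, 0],
    [-20, -30, 0],
    [-30, -20, 0],
    [-30, -20, 0],
    [-30, -20, 0],
    [-30, -20, 0],
    [0, 0, 0],
    [0, 0, 0]
  ],
  "yaw": [0, 0, 0, 0, 0, 0, 0, 0, 0, 0],
  "jaw": [80, 80, 80, 80, 80, 80, 80, 80, 80, 80]
}}

```text
time_s: 43.88
ee_pos: [336.4, -523.5, 197.7]
eef_rot: [0.707, 0.707, 0.023, 0.006]
wrist_force: [0.1, 0.1, -0.4]
gripper_width: 79.9
```

```bash
python3 st.py;python3 - <<'E'
from h import *
t=optics.capture("top");i=optics.capture("side")
cv2.imwrite("pics/m12.png",np.hstack([cv2.resize(t[120:300,150:420],(400,300)),cv2.resize(i[90:300,150:400],(400,300))]))
E
```

```text
43.8833 [ 336.43  -523.532  197.737] toolz [ 0.04   0.024 -0.999] yawdeg -0.08314536566828136 w 79.94571523383476 F [ 0.123  0.095 -0.371] j [-1.205  0.574  1.266  0.047  1.31  -1.216] dj [-0.06   0.031 -0.026 -0.014 -0.006 -0.022]
```

View pics/m12.png

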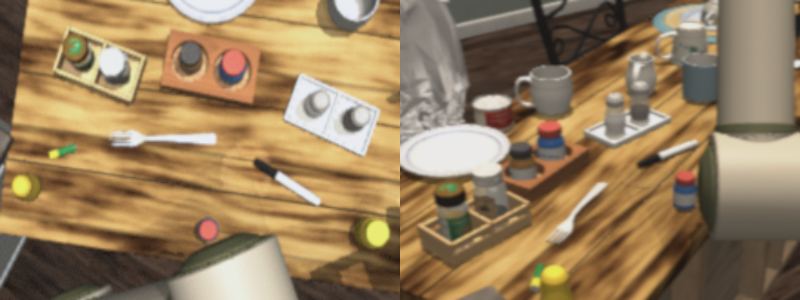

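Run:
```python
from h import *
i=optics.capture("side")
a=cv2.resize(i[185:255,150:265],(800,487),interpolation=cv2.INTER_CUBIC)[:, :]
b=cv2.resize(i[135:185,205:320],(800,348),interpolation=cv2.INTER_CUBIC)
cv2.imwrite("pics/z.png",cv2.resize(np.vstack([a,b]),(574,600)))
```

```text
(no output)
```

View pics/z.png

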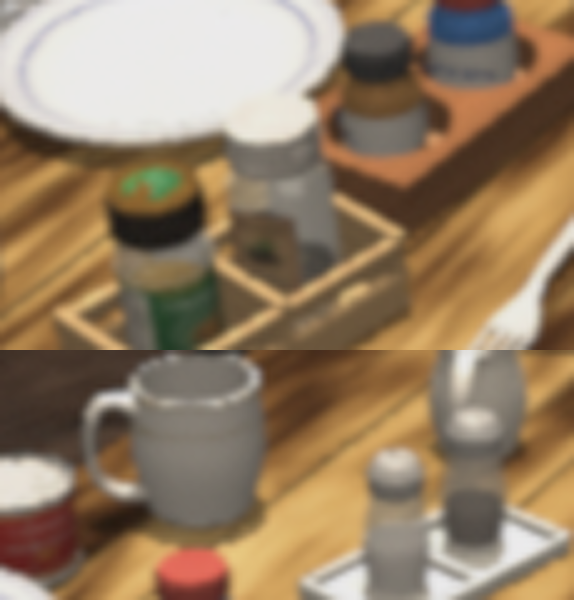

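Run:
```python
from h import *
S=cal("side");print(proj(S,[[639,115,111],[616,49,115],[639,115,6],[616,49,6]]))
print(onz(S,(180.5,221.4),111),onz(S,(204.5,208.6),115))
print(ctrl.state()["time_s"]);print(ctrl.close_job())
```

```text
[[179.9434397  222.42862233]
 [204.02187267 208.06435854]
 [185.9016919  259.17925484]
 [208.71146772 245.46838519]]
[640.11816459 111.08128675 111.        ] [613.76803925  50.58840296 115.        ]
44.0333
the job is handed in; nothing more can be done
None
```

All five jars are in their places, and I handed the job in at 44 s of the 128 s allowed. Both spice jars stand in the spice rack, the brown and large blue craft jars in the stand's wells, and the dark shaker in the free bay of the cruet tray beside its mate.

- **Final check:** the last top and side pictures show all five seated and upright, with the gripper clear. The yellow look-alikes, the small blue jar and the white-filled shaker look undisturbed. The spice jars' caps came out within about 4 mm of where upright jars would put them. The craft jars and the shaker I checked by eye only.
- **Disagreements:** the camera measurements differed by up to about 5 mm. The tool also drifted into a tilt of up to about 6° during slow descents, which I partly reversed with stop-start lifts. The readings after each move showed no more than 4 N on the wrist.

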